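# Lay up carousel vials for sideways storage and chock the row

### The job

Empty the carousel: turn it by its knob to bring each vial to the opening in the guard, lift the vial out and lay it on its side across the white storage plate, making one tight row from the end stop. Then set the chock flat on the plate, toe towards the vials and face snug against the last one, so that none can roll. Leave the other things on the bench where they are.

Things in the scene. Friction and masses are not known exactly. Their poses are not given: they have to be found in the camera images.
- turntable (a joint): Angle of the 320 mm turntable (top face 40 mm up), rad, anticlockwise from above, 0 as it starts, free a whole turn either way; stays where left (friction 0.05 N m, some damping). Five bays 72 degrees apart. A bay is two pairs of white blocks 14 mm high, each pair 30 mm apart, 26 mm free between the pairs for fingers; a vial lies in it, cap outward. Turn smoothly or vials hop out
- knob (a point): Grip point of the black bar knob on the turntable's axis: a bar 60 mm long, 16 mm thick, 36 mm high (113 to 149 mm above the bench), turning with the table; this point is 133 mm up, 16 mm below the bar's top. The bar lies along this frame's x axis, and one bay lies under its -x end. Twist it from above to turn the table; the clear guard round it has its top 101 mm above the bench
- carousel: The carousel's fixed base, origin on the turntable's axis at bench level. A clear fixed guard (underside 97 mm, top 101 mm up, 370 mm wide on four posts) roofs all of the table except the side facing the arm: it leaves open everything beyond 60 mm from the axis towards this frame's -x, and a 96 mm wide slot round the knob
- opening (a point): Point 110 mm from the axis towards the carousel's -x, at vial-centre height (67 mm): where the middle of a vial lies when its bay squarely faces the opening, the only place where it can be lifted out
- vial0: A capped glass vial (may be absent), a 40 mm cylinder 52 mm long with a narrower neck and 28 mm cap at one end, 73 mm overall, about 90 g. Origin on the axis at the middle of the 52 mm body; x axis runs along it to the cap (cap end 47 mm from the origin, base end 26 mm). Starts on its side in a bay; rolls on the flat
- vial1: A capped glass vial (may be absent), a 40 mm cylinder 52 mm long with a narrower neck and 28 mm cap at one end, 73 mm overall, about 90 g. Origin on the axis at the middle of the 52 mm body; x axis runs along it to the cap (cap end 47 mm from the origin, base end 26 mm). Starts on its side in a bay; rolls on the flat
- vial2: A capped glass vial (may be absent), a 40 mm cylinder 52 mm long with a narrower neck and 28 mm cap at one end, 73 mm overall, about 90 g. Origin on the axis at the middle of the 52 mm body; x axis runs along it to the cap (cap end 47 mm from the origin, base end 26 mm). Starts on its side in a bay; rolls on the flat
- vial3: A capped glass vial (may be absent), a 40 mm cylinder 52 mm long with a narrower neck and 28 mm cap at one end, 73 mm overall, about 90 g. Origin on the axis at the middle of the 52 mm body; x axis runs along it to the cap (cap end 47 mm from the origin, base end 26 mm). Starts on its side in a bay; rolls on the flat
- vial4: A capped glass vial (may be absent), a 40 mm cylinder 52 mm long with a narrower neck and 28 mm cap at one end, 73 mm overall, about 90 g. Origin on the axis at the middle of the 52 mm body; x axis runs along it to the cap (cap end 47 mm from the origin, base end 26 mm). Starts on its side in a bay; rolls on the flat
- plate: White fixed storage plate, 120 mm (x) by 300 mm (y), floor 8 mm above the bench, origin under its centre. An upright end stop 44 mm above the bench closes its -y end, its face at y = -130 mm; low ledges 6 mm above the floor run along the two long edges (inner width 108 mm); the +y end is open. Vials lie across it (axis along x) in a row from the stop
- place0 (a point): Centre of vial number 1 counted from the end stop when the row is tight: x = 0, y = -110 mm, 28 mm above the bench in the plate's frame; axes as the plate's
- place1 (a point): Centre of vial number 2 counted from the end stop when the row is tight: x = 0, y = -70 mm, 28 mm above the bench in the plate's frame; axes as the plate's
- place2 (a point): Centre of vial number 3 counted from the end stop when the row is tight: x = 0, y = -30 mm, 28 mm above the bench in the plate's frame; axes as the plate's
- place3 (a point): Centre of vial number 4 counted from the end stop when the row is tight: x = 0, y = 10 mm, 28 mm above the bench in the plate's frame; axes as the plate's
- chock: Loose grey chock, about 0.25 kg: a block 60 mm (x) by 34 mm (y) by 26 mm high, with a 4 mm high toe standing out 6 mm at the foot of its -y face (the toe slips under a vial's curve without touching it), and on top a steel fin to hold it by: 14 mm thick (x), 30 mm long (y), from 26 to 62 mm up. Origin under the block's centre
- chock_face (a point): Middle of the chock's flat face above the toe, 17 mm from its origin along -y and 13 mm up; this face goes against the last vial; axes as the chock's
- jar: bystander: lidded jar, 56 mm across, 60 mm high; origin at its underside, leave it alone
- spanner: bystander: spanner lying flat, 160 mm long; origin at its underside, leave it alone
- spacer: bystander: white spacer block 50 x 70 x 30 mm; origin at its underside, leave it alone
- dish: bystander: shallow steel dish 90 mm across; origin at its underside, leave it alone
- spray: bystander: white bottle 64 mm across, 160 mm high; origin at its underside, leave it alone
- beaker: bystander: steel beaker 70 mm across, 80 mm high; origin at its underside, leave it alone
- forceps: bystander: steel forceps, 120 mm long, lying flat; origin at its underside, leave it alone
There are look-alikes about, which are no part of the job. What is shaped like the chock but turquoise is not meant.

How it is judged:
By the outcome, as a careful person would: the job done as asked, in the order asked, and still so for the second after the job is handed in, with the robot touching nothing.
Of vial0, vial1, vial2, vial3, vial4 only 3 to 4 are there at a start; the rules pass over those that are not, and their reading is None.
At some moment in a run one of chock may be knocked a few centimetres aside while the robot is not near it.
It also fails if it takes over 210 s, if anything falls off the work surface, if the arm or the gripper's body presses on something with over 40 N, if the wrist force passes 120 N, or if a joint passes its speed limit or range.

### The arm

A 6-joint arm with a two-finger parallel gripper is mounted at the origin on the work surface. World frame = base frame: x ahead of the robot, y to its left, z up, the work surface at z = 0. Lengths are in mm, angles in rad, forces in N, time in s.
With the tool pointing down it reaches from about 275 to 750 mm from the base axis. Payload 10.2 kg.
Tool frame: the origin (TCP) lies at the very end of the fingers, on their centre line; the grasp point (between the pads) lies r.grip_point_offset behind it (r.grip_point_offset is the distance from the TCP to the grasp point, in mm); z points along the fingers, y is the line along which they close (so a half turn about z gives the same grasp; the last joint's range is limited). The gripper opens to 88 mm and grips with 3 to 60 N. Pads are 18 mm wide; open, the fingers measure 123 mm over their backs; the gripper's body (75 mm by 187 mm) begins 45 mm behind the grasp point.
Start: joints at [-1.369, 0.313, 1.498, -0, 1.331, -0.223], TCP at [216.361, -478.35, 238.72] pointing down, gripper open.
Joint ranges: [-2.94, 2.94], [-0.97, 2.17], [0.19, 2.56], [-1.23, 4.37], [0.02, 3.11], [-2.88, 2.88]. Speed limits (rad/s): [2.39, 2.39, 3.01, 3.14, 3.14, 3.14].

### API

Orientations are given as a unit quaternion [w, x, y, z].
In Python, from cell import r gives the robot as it stands.
- The arm moves only by the shell command python3 -m pendant 'ROWS' [OPENING] [FORCE]. ROWS is JSON, a list of rows, each an object with "xyz": the shift along the tool's x, y, z in m, a list of three; "spin": the turn about the tool's z in degrees. In form: [{"xyz": [dx, dy, dz], "spin": spin}, ...]. A call has exactly 8 rows; each row is the pose to reach, as a shift and turn from the pose commanded when the call began, along the tool's axes at that moment; what a row does not reach only later rows make up. A row lasts 1/10 s, in which the tool goes at most 50 mm and 8.59 degrees, less where a joint would pass 70% of its speed; a pose out of reach is approached as far as the arm can. A call with a gripper value outside its range is refused whole. OPENING is the opening, from -1 (shut) to 1 (fully open), set as the call begins (- or left out, the last holds). The fingers move at their own pace and stop on an object; FORCE is the grip in N (left out, the last holds). Time passes only in rows, so rows that repeat a pose let the fingers close, or fill a call up. It gives the time, the measured TCP pose, the force, the opening and the grip force at its end, in the units of the state.
- r.get_state(): the state, without advancing time (a new reading comes with each control period).
- r.read_camera(name): name is "side" or "top" or "wrist"; returns a dict with "img" (400x640x3 uint8, red, green, blue), "camera_matrix" (3x3 intrinsics, pixels), "pose" (4x4, takes a point from camera to world coordinates); the wrist camera has in their place "hand_eye" (4x4, takes a point from camera to tool coordinates, whose origin is the TCP and whose axes are the flange's). Camera axes: x right, y up, looking along -z (the intrinsics and any distortion apply to the point x, -y, -z); pixel columns grow to the right and rows downward; lengths in mm; the calibration is good to about 2 mm. The wrist camera is an equidistant fisheye: a pixel r from the principal point sees the ray r / f radians off the axis. A picture is of the moment at which its call begins: read the wrist's pose just before it. There is no depth.
- r.close_job(): hands the job in; it is judged then, once.
The state is a dict: "t": time; "joint_positions": joint angles; "qd": joint speeds; "effort": joint torques, N m; "position": TCP position; "tool_rot": TCP orientation; "wrist_force": force on the tool from outside, world axes, zero at the start; "moment": the same for the moment, N m; "opening": finger opening in mm; "grip_force": force on a finger pad.
Only numpy, scipy, OpenCV 4.12 (cv2) and the standard library are available. Lean on these libraries where they do the work, as an engineer would, in place of code of your own. Each camera call takes 0.05 s, during which the arm holds its last target. There are 200 camera calls.

## Working session

There is one attempt and no reset: what is moved stays moved. The work goes in short steps, Python scripts to look and compute and a shell command to move; the robot and the scene stay as the last step left them, time stands still between calls to the robot, and variables do not carry over. Pictures are saved under pics/ and viewed, at most 14 in all, crops included, and the job is handed in when it is done.

```bash
mkdir -p pics; ls; cat > h.py <<'E'
import numpy as np, cv2
from cell import r
def snap(cam,name):
    d=r.read_camera(cam); cv2.imwrite('pics/'+name+'.png',d['img'][:,:,::-1]); np.savez(name+'.npz',**{k:v for k,v in d.items()}); return d
def world(name,u,v,z):
    d=np.load(name+'.npz'); K=d['camera_matrix']; P=d['pose']
    ray=np.array([(u-K[0,2])/K[0,0],-(v-K[1,2])/K[1,1],-1.]); ray=P[:3,:3]@ray; o=P[:3,3]
    return o+ray*(z-o[2])/ray[2]
def proj(name,p):
    d=np.load(name+'.npz'); K=d['camera_matrix']; P=d['pose']
    c=P[:3,:3].T@(np.array(p,float)-P[:3,3]); return K[0,2]+K[0,0]*c[0]/-c[2], K[1,2]+K[1,1]*-c[1]/-c[2]
E
python3 - <<'E'
from h import *
np.set_printoptions(suppress=True,precision=3)
print(r.get_state(), r.grip_point_offset)
for c in ['top','side']:
    d=snap(c,c+'0'); print(c,d['camera_matrix'],d['pose'],[k for k in d])
E
```

```text
pics
{'t': 0.0, 'joint_positions': array([-1.369,  0.313,  1.498, -0.   ,  1.331, -0.223]), 'qd': array([-0.001,  0.002,  0.   , -0.   , -0.   , -0.001]), 'effort': array([  0.   , -40.221, -25.227,   0.069,   0.035,  -0.   ]), 'position': array([ 216.298, -478.1  ,  238.164]), 'tool_rot': array([-0.001,  0.978,  0.211, -0.   ]), 'wrist_force': array([-0.718, -0.569, -0.161]), 'moment': array([ 0.039, -0.023,  0.009]), 'grip_force': 0.0, 'opening': 88.09967221895609} 18.700000000000003
top [[361.24    0.    314.806]
 [  0.    361.24  198.285]
 [  0.      0.      1.   ]] [[   0.025    0.996   -0.084  474.039]
 [  -1.       0.024   -0.01   -23.47 ]
 [  -0.008    0.084    0.996 1065.631]
 [   0.       0.       0.       1.   ]] ['img', 'camera_matrix', 'pose']
side [[499.295   0.    315.685]
 [  0.    499.295 201.614]
 [  0.      0.      1.   ]] [[    0.944     0.242    -0.224   219.345]
 [   -0.33      0.665    -0.67  -1010.388]
 [   -0.013     0.706     0.708  1134.735]
 [    0.        0.        0.        1.   ]] ['img', 'camera_matrix', 'pose']
```

View pics/top0.png

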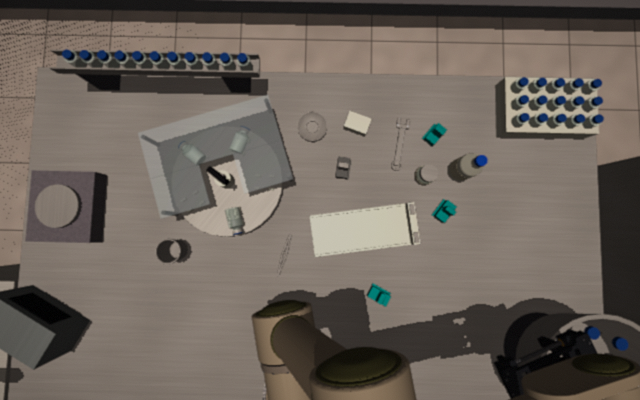

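View pics/side0.png

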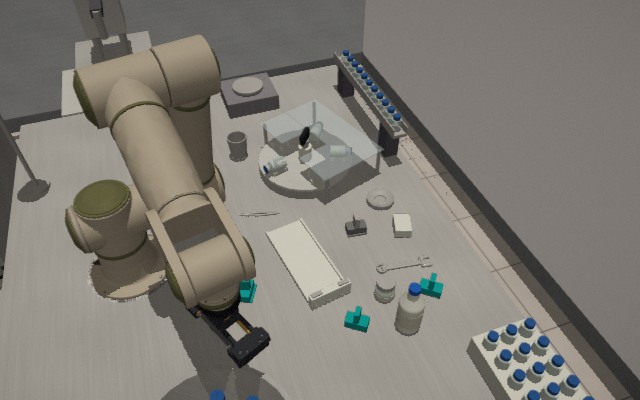

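The top view shows the carousel around (225,178) with one vial near the opening (235,218) and others at (192,153) and (240,139). The plate is at (365,230) with its stop at right (412,222), and the grey chock is at (343,167). I'll enlarge this.

```bash
python3 - <<'E'
from h import *
im=cv2.imread('pics/top0.png')
a=cv2.resize(im[90:260,130:300],None,fx=3.5,fy=3.5,interpolation=cv2.INTER_CUBIC)
cv2.imwrite('pics/c1.png',a)
b=cv2.resize(im[145:265,300:430],None,fx=5,fy=5,interpolation=cv2.INTER_CUBIC)[:, :]
cv2.imwrite('pics/c2.png',b[:600])
E
```

```text
(no output)
```

View pics/c1.png

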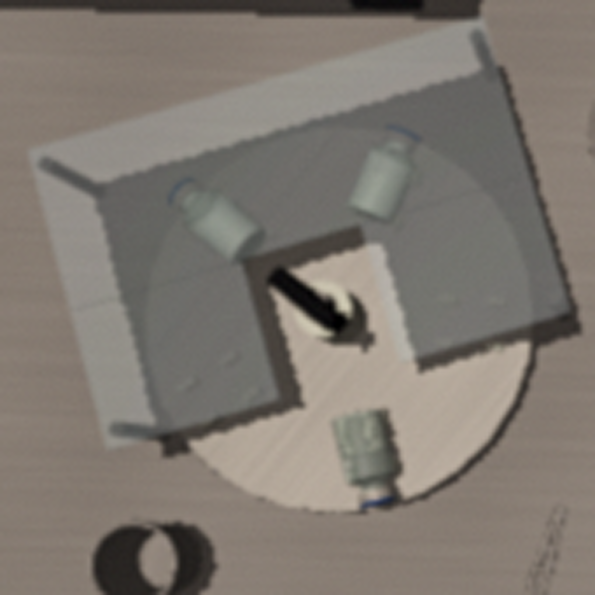

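View pics/c2.png

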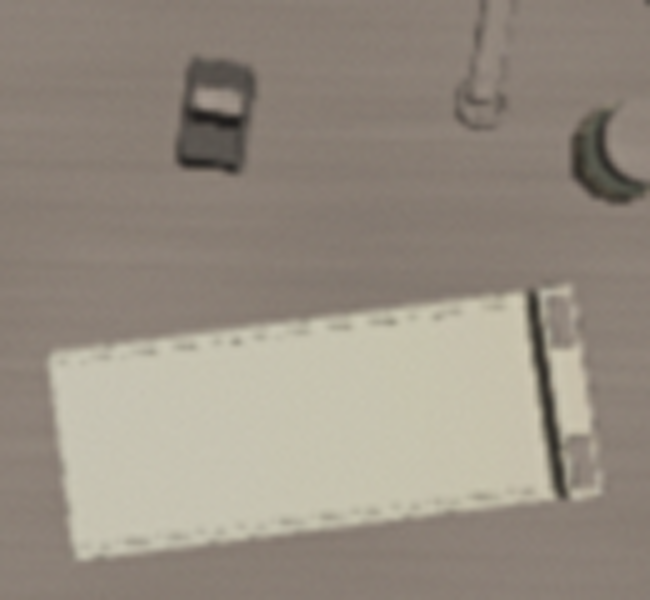

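```bash
python3 - <<'E'
from h import *
np.set_printoptions(suppress=True,precision=1)
W=lambda x,y,z: world('top0',130+x/3.5,90+y/3.5,z)[:2]
V=lambda x,y,z: world('top0',300+x/5,145+y/5,z)[:2]
ang=lambda d:np.degrees(np.arctan2(d[1],d[0]))
bl,br,fr,fl=[W(*p,101) for p in [(30,150),(482,22),(575,325),(108,447)]]
print('guard',bl,br,fr,fl,'ctr bl/fr',(bl+fr)/2,(br+fl)/2,'back edge dir',ang(bl-br)-90, ang(bl-fl),ang(br-fr))
k1,k2=W(275,275,149),W(345,325,149); print('knob',k1,k2,(k1+k2)/2,ang(k1-k2),np.linalg.norm(k1-k2))
for n,a,b in [('A',(363,410),(378,507)),('L',(250,250),(180,187)),('R',(370,213),(405,133))]:
    p,q=W(*a,67),W(*b,67); print(n,p,q,ang(q-p),np.linalg.norm(q-p),'org',p+(q-p)*26/73)
# plate: floor z=8, ledge 14
P=[V(*p,14) for p in [(50,355),(77,558),(528,291),(560,497)]]
print('plate',P, 'dir',ang(P[0]-P[2]),ang(P[1]-P[3]),ang(P[0]-P[1]),np.linalg.norm(P[0]-P[1]),np.linalg.norm(P[0]-P[2]))
s=[V(*p,44) for p in [(542,288),(573,285),(603,493),(570,497)]];print('stoptop',s)
C=[V(*p,26) for p in [(190,60),(254,68),(180,165),(240,170)]];print('chock',C,np.mean(C,axis=0),ang(C[0]-C[2]),ang(C[1]-C[3]),ang(C[0]-C[1]),ang(C[2]-C[3]))
print('fin',V(193,100,62),V(243,103,62))
E
```

```text
guard [722.7 471.4] [833. 122.] [595.2  42. ] [492.9 396.4] ctr bl/fr [659.  256.7] [662.9 259.2] back edge dir 17.521694302105132 18.0818653051165 18.6082791041094
knob [621.  260.1] [585.2 207. ] [603.1 233.6] 56.07714495525317 64.025272776524
A [527.7 210.3] [451.6 195.2] -168.74958044309045 77.61974733997722 org [500.6 204.9]
L [653.9 306.6] [703.8 365.7] 49.77246971501316 77.4038903619823 org [671.7 327.6]
R [686.1 211.6] [752.2 186.1] -21.07195853332463 70.85044935520506 org [709.7 202.5]
plate [array([510.2,  -0.7]), array([393.6, -19.3]), array([ 554.2, -278.1]), array([ 435.5, -297. ])] dir 99.01472790630865 98.56727168667845 9.051756688562744 118.00767683638452 280.9173153758704
stoptop [array([ 553.8, -278.8]), array([ 555.9, -296.3]), array([ 439.4, -313.2]), array([ 436.7, -294.8])]
chock [array([683.5, -78.1]), array([ 679.7, -115.5]), array([621.7, -73.5]), array([ 619.6, -108.3])] [651.1 -93.9] -4.265311550653372 -6.7741753768755615 84.09630677446835 86.54067377763211
fin [653.6 -78.4] [ 652.5 -106.5]
```

```bash
python3 - <<'E'
from h import *
im=cv2.imread('pics/side0.png')
a=cv2.resize(im[95:305,230:440],None,fx=2.8,fy=2.8,interpolation=cv2.INTER_CUBIC)
cv2.imwrite('pics/c3.png',a)
E
```

```text
(no output)
```

View pics/c3.png

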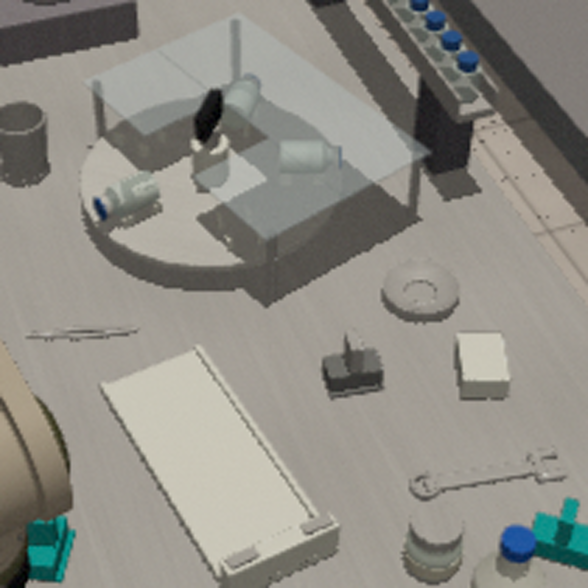

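The side view agrees: three vials (crop 125,195; 240,95; 310,155) and two empty bays. The chock's thin foot strip is on the near side (355,388), so its toe points towards world -y. I'll add a shift calculator and start moving.

```bash
cat >> h.py <<'E'
from scipy.spatial.transform import Rotation as R
def Rt(q): return R.from_quat([q[1],q[2],q[3],q[0]]).as_matrix()
def need(x,y,z,phi,s=None):
    s=s or r.get_state(); M=Rt(s['tool_rot']); p=np.degrees(np.arctan2(M[1,0],M[0,0]))
    d=M.T@(np.array([x,y,z])-s['position']); return np.round(d/1000,4), round((p-phi+180)%360-180,2)
def wsnap(name):
    s=r.get_state(); d=r.read_camera('wrist'); cv2.imwrite('pics/'+name+'.png',d['img'][:,:,::-1])
    T=np.eye(4); T[:3,:3]=Rt(s['tool_rot']); T[:3,3]=s['position']
    np.savez(name+'.npz',camera_matrix=d['camera_matrix'],pose=T@d['hand_eye']); return d
def wworld(name,u,v,z):
    d=np.load(name+'.npz'); K=d['camera_matrix']; P=d['pose']; a=np.array([(u-K[0,2])/K[0,0],(v-K[1,2])/K[1,1]]); t=np.linalg.norm(a)
    n=a/t*np.sin(t); ray=P[:3,:3]@np.array([n[0],-n[1],-np.cos(t)]); o=P[:3,3]; return o+ray*(z-o[2])/ray[2]
E
cat > g.py <<'E'
import sys; from h import *
s=r.get_state(); a=list(map(float,sys.argv[1:])); print(*need(*a,s=s), 't',round(s['t'],1),s['position'].round(1),'F',s['wrist_force'].round(1),'op',round(s['opening'],1),'q6',s['joint_positions'][5].round(2))
E
python3 g.py 500 204 238 18
```

```text
[ 0.5396 -0.5046  0.0009] 6.34 t 0.1 [ 216.3 -478.1  238.2] F [ 0.2 -0.1  0.1] op 88.1 q6 -0.22
```

```bash
python3 -m pendant '[{"xyz":[0.034,-0.032,0],"spin":0},{"xyz":[0.068,-0.063,0],"spin":0},{"xyz":[0.101,-0.095,0],"spin":0},{"xyz":[0.135,-0.126,0],"spin":0},{"xyz":[0.169,-0.158,0],"spin":0},{"xyz":[0.202,-0.189,0],"spin":0},{"xyz":[0.236,-0.221,0],"spin":0},{"xyz":[0.27,-0.252,0],"spin":0}]' 1
python3 -m pendant '[{"xyz":[0.034,-0.032,0],"spin":1},{"xyz":[0.068,-0.063,0],"spin":2},{"xyz":[0.101,-0.095,0],"spin":3},{"xyz":[0.135,-0.126,0],"spin":4},{"xyz":[0.169,-0.158,0],"spin":5},{"xyz":[0.202,-0.189,0],"spin":6},{"xyz":[0.27,-0.252,0],"spin":6.4},{"xyz":[0.27,-0.252,0],"spin":6.4}]'
python3 g.py 500 204 238 18
python3 -c "
from h import *
d=wsnap('w1'); print(d['camera_matrix'],d['hand_eye'].round(2))"
```

```text
t: 0.9
position: [358.7, -135.6, 238.7]
tool_rot: [0.0, 0.978, 0.211, 0.0]
wrist_force: [1.3, 0.4, 0.2]
opening: 88.1
grip_force: 0.0
t: 1.7
position: [500.9, 205.8, 238.3]
tool_rot: [-0.0, 0.988, 0.156, -0.0]
wrist_force: [1.1, -1.2, 0.1]
opening: 88.2
grip_force: 0.0
[-0.0014  0.0015  0.0003] -0.03 t 1.7 [500.9 205.8 238.3] F [ 1.1 -1.2  0.1] op 88.2 q6 1.43
[[309.70691629   0.         323.24804255]
 [  0.         309.70691629 198.39973237]
 [  0.           0.           1.        ]] [[  -0.      0.95    0.31   79.53]
 [   1.      0.     -0.     -0.29]
 [  -0.      0.31   -0.95 -146.99]
 [   0.      0.      0.      1.  ]]
```

View pics/w1.png

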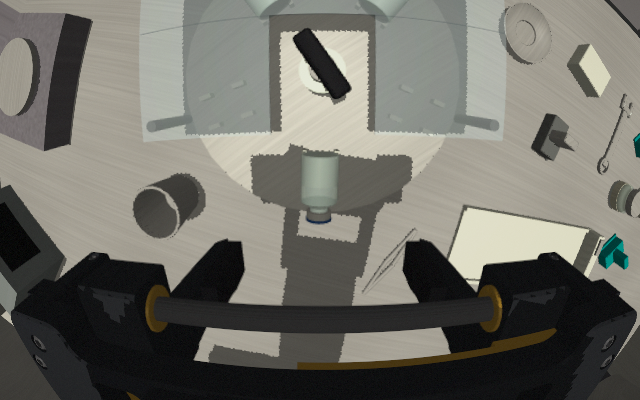

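The wrist view shows vial A with its base end at about (320,152) and cap end at (318,221). The knob bar runs from (302,33) to (343,93). The guard's front corners are at about (139,139) and (504,139).

```bash
python3 - <<'E'
from h import *
np.set_printoptions(suppress=True,precision=1)
W=lambda u,v,z: wworld('w1',u,v,z)[:2]
ang=lambda d:np.degrees(np.arctan2(d[1],d[0]))
a,b,c=W(320,152,67),W(319,207,67),W(318,220,67)
print('vial base/body end/cap',a,b,c,ang(b-a),np.linalg.norm(c-a), 'org',c+(a-c)*47/73, a+(c-a)*26/73)
k1,k2=W(302,33,149),W(342,93,149);print('knob',k1,k2,(k1+k2)/2,ang(k1-k2),np.linalg.norm(k1-k2))
g1,g2=W(139,139,101),W(504,139,101);print('guard',g1,g2,(g1+g2)/2,ang(g1-g2)-90,np.linalg.norm(g1-g2))
m=(g1+g2)/2; t=np.radians(18); print('axis from guard',m+60*np.array([np.cos(t),np.sin(t)]))
E
```

```text
vial base/body end/cap [524.5 217.3] [466.4 199.8] [451.5 196.3] -163.253391366248 75.94871596413594 org [498.5 209.8] [498.5 209.8]
knob [621.5 261.8] [586.2 219. ] [603.9 240.4] 50.573281869721455 55.45202422143373
guard [490.7 404.2] [607.   43.9] [548.8 224.1] 17.89372602255513 378.55801956355134
axis from guard [605.9 242.6]
```

```bash
python3 g.py 499 208 49 17.5
```

```text
[-0.0034  0.0012  0.1888] 0.62 t 1.8 [502.  209.8 237.8] F [-1.8  3.5 -0.5] op 87.8 q6 1.43
```

```bash
python3 -m pendant '[{"xyz":[0,0,0.02],"spin":0.6},{"xyz":[0,0,0.04],"spin":0.6},{"xyz":[0,0,0.06],"spin":0.6},{"xyz":[0,0,0.08],"spin":0.6},{"xyz":[0,0,0.1],"spin":0.6},{"xyz":[0,0,0.1],"spin":0.6},{"xyz":[0,0,0.1],"spin":0.6},{"xyz":[0,0,0.1],"spin":0.6}]'
python3 g.py 499 208 49 17.5;python3 g.py 499 208 49 17.5
```

```text
t: 2.55
position: [501.2, 203.5, 139.8]
tool_rot: [-0.0, 0.989, 0.151, 0.001]
wrist_force: [0.1, -0.2, -0.3]
opening: 88.2
grip_force: 0.0
[-0.0009 -0.005   0.0908] -0.16 t 2.5 [501.2 203.5 139.8] F [ 0.1 -0.2 -0.3] op 88.2 q6 1.44
[-0.0009 -0.005   0.0908] -0.16 t 2.5 [501.2 203.5 139.8] F [ 0.1 -0.2 -0.3] op 88.2 q6 1.44
```

```bash
python3 -c "
from h import *
d=wsnap('w2')"
```

```text
(no output)
```

View pics/w2.png

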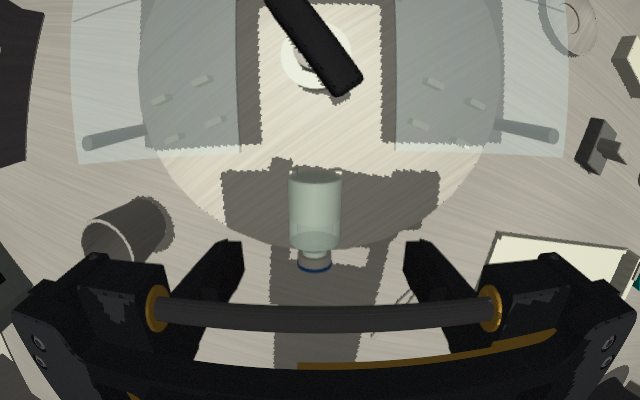

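Closer up, the vial's base end is at (315,175), its body end at (315,250) and its cap end at (314,271). The guard's front corners are at (78,163) and (567,157).

```bash
python3 - <<'E'
from h import *
np.set_printoptions(suppress=True,precision=1)
W=lambda u,v,z: wworld('w2',u,v,z)[:2]
ang=lambda d:np.degrees(np.arctan2(d[1],d[0]))
a,b,c=W(315,173,67),W(315,250,67),W(314,271,67)
print('vial base/body end/cap',a,b,c,ang(c-a),np.linalg.norm(c-a), 'org', a+(c-a)*26/73,'grip dir tool')
g1,g2=W(78,163,101),W(567,157,101);m=(g1+g2)/2;t=np.radians(ang(g1-g2)-90);print('guard',m,np.degrees(t),np.linalg.norm(g1-g2),'axis',m+60*np.array([np.cos(t),np.sin(t)]),'opening', m-50*np.array([np.cos(t),np.sin(t)]))
E
python3 g.py 499 208 49 17.5
```

```text
vial base/body end/cap [525.3 217.6] [465.2 199.4] [446.  194.5] -163.80971740362276 82.50183659076771 org [497.  209.4] grip dir tool
guard [548.4 219.9] 18.006309796740823 377.6387952996675 axis [605.4 238.4] opening [500.8 204.4]
[-0.0009 -0.005   0.0908] -0.16 t 2.6 [501.1 203.5 139.8] F [-0.3 -0.1 -0.3] op 88.0 q6 1.44
```

```bash
python3 -m pendant '[{"xyz":[-0.001,-0.005,0.02],"spin":0},{"xyz":[-0.001,-0.006,0.04],"spin":0},{"xyz":[-0.001,-0.006,0.06],"spin":0},{"xyz":[-0.001,-0.006,0.075],"spin":0},{"xyz":[-0.001,-0.006,0.085],"spin":0},{"xyz":[-0.001,-0.006,0.091],"spin":0},{"xyz":[-0.001,-0.006,0.091],"spin":0},{"xyz":[-0.001,-0.006,0.091],"spin":0}]'
python3 -m pendant '[{"xyz":[0,0,0],"spin":0},{"xyz":[0,0,0],"spin":0},{"xyz":[0,0,0],"spin":0},{"xyz":[0,0,0],"spin":0},{"xyz":[0,0,0],"spin":0},{"xyz":[0,0,0],"spin":0},{"xyz":[0,0,0],"spin":0},{"xyz":[0,0,0],"spin":0}]' -1 15
```

```text
t: 3.4
position: [498.3, 208.9, 48.4]
tool_rot: [-0.0, 0.989, 0.151, 0.001]
wrist_force: [0.4, 0.1, 0.3]
opening: 88.0
grip_force: 0.0
t: 4.2
position: [497.9, 208.8, 47.7]
tool_rot: [0.0, 0.989, 0.151, -0.0]
wrist_force: [0.1, 0.3, 0.5]
opening: 39.1
grip_force: 14.9
```

```bash
cat >> h.py <<'E'
PO=np.array([474.9,-158.2]); PA=8.8
def pl(x,y):
    t=np.radians(PA); return PO+x*np.array([np.cos(t),np.sin(t)])+y*np.array([-np.sin(t),np.cos(t)])
E
cat > gp.py <<'E'
import sys; from h import *
x,y,z,phi=map(float,sys.argv[1:]); s=r.get_state(); p=pl(x,y); print(*need(*p,z,PA+phi,s=s),'tgt',p.round(1),'t',round(s['t'],1),s['position'].round(1),'F',s['wrist_force'].round(1),'op',round(s['opening'],1),'q6',s['joint_positions'][5].round(2))
E
python3 -m pendant '[{"xyz":[0,0,-0.01],"spin":0},{"xyz":[0,0,-0.03],"spin":0},{"xyz":[0,0,-0.055],"spin":0},{"xyz":[0,0,-0.08],"spin":0},{"xyz":[0,0,-0.105],"spin":0},{"xyz":[0,0,-0.12],"spin":0},{"xyz":[0,0,-0.125],"spin":0},{"xyz":[0,0,-0.125],"spin":0}]'
python3 gp.py 0 -75 130 0
```

```text
t: 5.0
position: [498.0, 208.9, 173.3]
tool_rot: [-0.0, 0.989, 0.151, 0.001]
wrist_force: [0.9, 0.1, -0.9]
opening: 39.3
grip_force: 15.0
[-0.1426  0.4177  0.0432] 8.54 tgt [ 486.4 -232.3] t 5.0 [498.  208.9 173.3] F [ 0.9  0.1 -0.9] op 39.3 q6 1.45
```

```bash
python3 -m pendant '[{"xyz":[-0.005,0.015,0],"spin":0.5},{"xyz":[-0.013,0.04,0],"spin":1},{"xyz":[-0.024,0.07,0],"spin":2},{"xyz":[-0.034,0.1,0],"spin":3},{"xyz":[-0.044,0.13,0],"spin":4},{"xyz":[-0.055,0.16,0],"spin":5},{"xyz":[-0.065,0.19,0],"spin":6},{"xyz":[-0.075,0.22,0],"spin":6}]'
python3 gp.py 0 -75 130 0
```

```text
t: 5.8
position: [490.9, -25.6, 171.8]
tool_rot: [-0.0, 0.995, 0.098, -0.001]
wrist_force: [0.4, 0.1, -0.4]
opening: 39.2
grip_force: 15.1
[-0.0447  0.2019  0.0417] 2.46 tgt [ 486.4 -232.3] t 5.8 [490.9 -25.6 171.8] F [ 0.4  0.1 -0.4] op 39.2 q6 1.08
```

```bash
python3 -m pendant '[{"xyz":[-0.007,0.03,0.005],"spin":0.5},{"xyz":[-0.014,0.065,0.01],"spin":1},{"xyz":[-0.022,0.1,0.02],"spin":1.5},{"xyz":[-0.03,0.135,0.03],"spin":2},{"xyz":[-0.037,0.168,0.04],"spin":2.4},{"xyz":[-0.043,0.194,0.042],"spin":2.4},{"xyz":[-0.045,0.202,0.042],"spin":2.4},{"xyz":[-0.045,0.202,0.042],"spin":2.4}]'
python3 -c "
from h import *
d=wsnap('w3')"
python3 gp.py 0 -75 10 0
```

```text
t: 6.6
position: [486.7, -231.2, 130.1]
tool_rot: [-0.0, 0.997, 0.077, -0.0]
wrist_force: [0.2, 0.7, -0.7]
opening: 39.2
grip_force: 15.1
[-0.0008  0.0022  0.1204] 0.1 tgt [ 486.4 -232.3] t 6.7 [ 487.  -230.1  130.4] F [-0.7  0.4 -0.5] op 38.9 q6 0.76
```

View pics/w3.png

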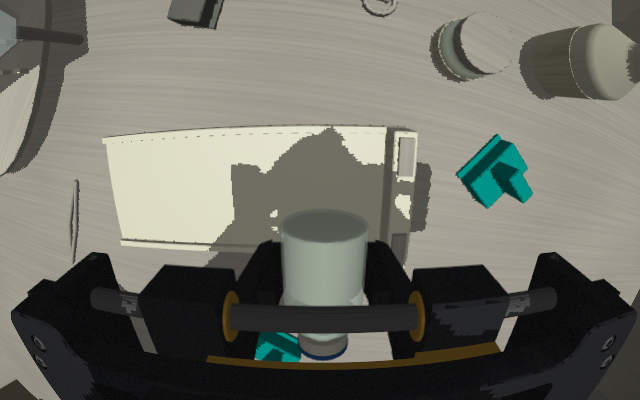

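The wrist view shows the held vial. The plate's open-end corners are at (104,140) and (121,243), and the stop face runs from (387,130) at the top. I'll check these against the plate estimate.

```bash
python3 - <<'E'
from h import *
np.set_printoptions(suppress=True,precision=1)
t=np.radians(PA)
for u,v,z in [(104,140,14),(121,243,14),(387,128,14),(392,132,44),(416,133,44)]:
    d=wworld('w3',u,v,z)[:2]; e=d-PO; print(d, 'plate', e@[np.cos(t),np.sin(t)], e@[-np.sin(t),np.cos(t)])
E
```

```text
[507.8  -1.3] plate 56.47331612444258 150.06415208030165
[393.4 -16.3] plate -58.813718434309 152.6656183441471
[ 551.1 -276.3] plate 57.28298296104073 -128.35719468218926
[ 550.5 -274.2] plate 56.92954739771627 -126.17655420041541
[ 553.3 -293.2] plate 56.85969047960361 -145.45830112502173
```

```bash
sed -i 's/PO=np.array.*; PA/PO=np.array([473.2,-157.0]); PA/' h.py
python3 -m pendant '[{"xyz":[-0.002,0.001,0.02],"spin":0},{"xyz":[-0.002,0.001,0.045],"spin":0},{"xyz":[-0.002,0.001,0.07],"spin":0},{"xyz":[-0.002,0.001,0.09],"spin":0},{"xyz":[-0.002,0.001,0.105],"spin":0},{"xyz":[-0.002,0.001,0.115],"spin":0},{"xyz":[-0.002,0.001,0.119],"spin":0},{"xyz":[-0.002,0.001,0.12],"spin":0}]'
python3 -m pendant '[{"xyz":[0,0,0],"spin":0},{"xyz":[0,0,0],"spin":0},{"xyz":[0,0,0],"spin":0},{"xyz":[0,0,0],"spin":0},{"xyz":[0,0,0],"spin":0},{"xyz":[0,0,0],"spin":0},{"xyz":[0,0,0],"spin":0},{"xyz":[0,0,0],"spin":0}]' 0.2
python3 gp.py 0 -75 10 0
```

```text
t: 7.45
position: [485.8, -231.3, 10.9]
tool_rot: [-0.0, 0.997, 0.078, 0.0]
wrist_force: [-0.2, -0.3, -0.8]
opening: 39.1
grip_force: 15.1
t: 8.25
position: [485.7, -231.7, 10.7]
tool_rot: [0.0, 0.997, 0.078, 0.0]
wrist_force: [-0.6, -0.2, -0.3]
opening: 52.7
grip_force: 0.0
[-0.0009 -0.0007  0.0007] 0.14 tgt [ 484.7 -231.1] t 8.2 [ 485.7 -231.7   10.7] F [-0.6 -0.2 -0.3] op 52.7 q6 0.75
```

```bash
python3 -m pendant '[{"xyz":[0,0,-0.015],"spin":0},{"xyz":[0,0,-0.04],"spin":0},{"xyz":[0,0,-0.055],"spin":0},{"xyz":[0,-0.015,-0.055],"spin":0},{"xyz":[0,-0.04,-0.055],"spin":0},{"xyz":[0,-0.05,-0.055],"spin":0},{"xyz":[0,-0.05,-0.055],"spin":0},{"xyz":[0,-0.05,-0.055],"spin":0}]'
python3 -m pendant '[{"xyz":[0,0,0],"spin":0},{"xyz":[0,0,0],"spin":0},{"xyz":[0,0,0],"spin":0},{"xyz":[0,0,0],"spin":0},{"xyz":[0,0,0.015],"spin":0},{"xyz":[0,0,0.035],"spin":0},{"xyz":[0,0,0.046],"spin":0},{"xyz":[0,0,0.049],"spin":0}]' -1
python3 gp.py 0 -73 16 0
python3 -c "
from h import *
d=wsnap('w4')"
```

```text
t: 9.05
position: [478.0, -182.4, 65.5]
tool_rot: [0.0, 0.997, 0.078, -0.0]
wrist_force: [-0.4, 0.1, -0.3]
opening: 52.9
grip_force: 0.0
t: 9.85
position: [477.4, -182.1, 15.7]
tool_rot: [-0.001, 0.997, 0.078, -0.001]
wrist_force: [-0.4, 0.2, 1.0]
opening: 0.3
grip_force: 0.0
[-0.0005  0.0475 -0.0003] 0.13 tgt [ 484.4 -229.1] t 9.8 [ 477.4 -182.1   15.7] F [-0.4  0.2  1. ] op 0.3 q6 0.82
```

View pics/w4.png

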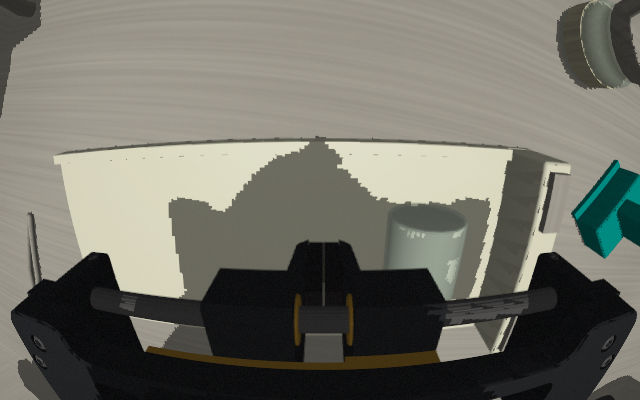

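The vial lies at (425,250) between the shut fingers at (325,270) and the stop at (510,250), so I can push it now.

```bash
python3 -m pendant '[{"xyz":[0,0.005,0],"spin":0},{"xyz":[0,0.012,0],"spin":0},{"xyz":[0,0.019,0],"spin":0},{"xyz":[0,0.025,0],"spin":0},{"xyz":[0,0.031,0],"spin":0},{"xyz":[0,0.036,0],"spin":0},{"xyz":[0,0.04,0],"spin":0},{"xyz":[0,0.043,0],"spin":0}]'
python3 -m pendant '[{"xyz":[0,0.001,0],"spin":0},{"xyz":[0,0.002,0],"spin":0},{"xyz":[0,0.003,0],"spin":0},{"xyz":[0,0.004,0],"spin":0},{"xyz":[0,0.004,0],"spin":0},{"xyz":[0,0.004,0],"spin":0},{"xyz":[0,0.004,0],"spin":0},{"xyz":[0,0.004,0],"spin":0}]'
python3 gp.py 0 -73 16 0
```

```text
t: 10.7
position: [484.6, -225.1, 16.7]
tool_rot: [-0.0, 0.997, 0.078, -0.0]
wrist_force: [0.0, 0.3, -0.8]
opening: 0.4
grip_force: 0.0
t: 11.5
position: [485.2, -228.7, 16.7]
tool_rot: [-0.0, 0.997, 0.078, -0.0]
wrist_force: [-0.1, -0.3, 0.0]
opening: 0.7
grip_force: 0.0
[-0.0009  0.0003  0.0007] 0.14 tgt [ 484.4 -229.1] t 11.5 [ 485.2 -228.7   16.7] F [-0.1 -0.3  0. ] op 0.7 q6 0.76
```

```bash
python3 -m pendant '[{"xyz":[0,0.001,0],"spin":0},{"xyz":[0,0.002,0],"spin":0},{"xyz":[0,0.003,0],"spin":0},{"xyz":[0,0.003,0],"spin":0},{"xyz":[0,0.003,0],"spin":0},{"xyz":[0,0.003,0],"spin":0},{"xyz":[0,0.003,0],"spin":0},{"xyz":[0,0.003,0],"spin":0}]'
python3 -c "
from h import *
d=wsnap('w5'); im=d['img'][90:360,300:600,::-1]; cv2.imwrite('pics/w5c.png',cv2.resize(im,None,fx=2,fy=2))"
```

```text
t: 12.3
position: [485.4, -230.3, 16.6]
tool_rot: [-0.001, 0.997, 0.078, -0.0]
wrist_force: [-0.2, 8.4, 3.9]
opening: 0.4
grip_force: 4.5
```

View pics/w5c.png

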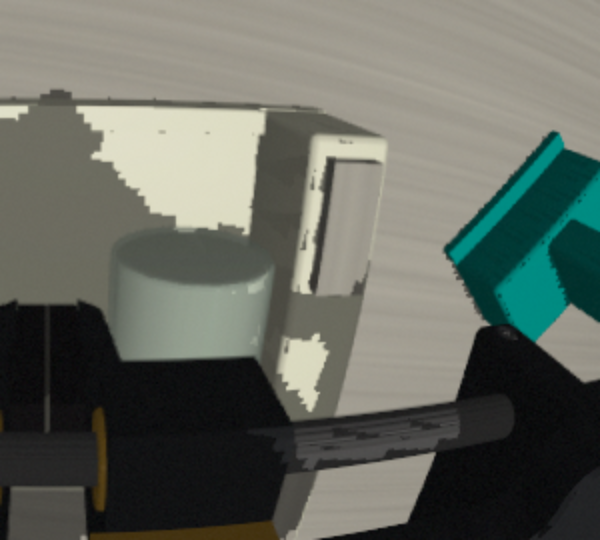

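First vial is against the stop (8 N felt). Next I retreat upwards and go to the knob.

```bash
python3 -m pendant '[{"xyz":[0,-0.004,0],"spin":0},{"xyz":[0,-0.012,0],"spin":0},{"xyz":[0,-0.012,-0.03],"spin":0},{"xyz":[0,-0.012,-0.07],"spin":0},{"xyz":[0,-0.012,-0.115],"spin":0},{"xyz":[0,-0.012,-0.16],"spin":0},{"xyz":[0,-0.012,-0.2],"spin":0},{"xyz":[0,-0.012,-0.2],"spin":0}]'
python3 g.py 600 235 215 52
```

```text
t: 13.15
position: [485.3, -220.7, 222.0]
tool_rot: [0.003, 0.997, 0.078, 0.004]
wrist_force: [-0.2, -0.9, 0.2]
opening: 0.3
grip_force: 0.0
[ 0.1842 -0.4323  0.0051] -43.05 t 13.2 [ 485.3 -220.7  222. ] F [-0.2 -0.9  0.2] op 0.3 q6 0.77
```

```bash
python3 -m pendant '[{"xyz":[0.015,-0.035,0],"spin":-4},{"xyz":[0.033,-0.078,0],"spin":-9},{"xyz":[0.051,-0.12,0],"spin":-14},{"xyz":[0.069,-0.162,0],"spin":-19},{"xyz":[0.087,-0.204,0],"spin":-24},{"xyz":[0.104,-0.245,0],"spin":-29},{"xyz":[0.121,-0.285,0],"spin":-33},{"xyz":[0.136,-0.32,0],"spin":-36}]' 1
python3 g.py 600 235 215 52
```

```text
t: 13.95
position: [568.1, 119.7, 215.7]
tool_rot: [-0.0, 0.923, 0.384, -0.001]
wrist_force: [0.3, -0.7, -0.1]
opening: 62.2
grip_force: 0.0
[ 0.1042 -0.0587  0.0006] -6.87 t 13.9 [568.1 119.7 215.7] F [ 0.3 -0.7 -0.1] op 62.2 q6 0.79
```

```bash
python3 -m pendant '[{"xyz":[0.03,-0.017,0],"spin":-2},{"xyz":[0.06,-0.034,0],"spin":-4},{"xyz":[0.085,-0.048,0],"spin":-6},{"xyz":[0.1,-0.056,0],"spin":-7},{"xyz":[0.104,-0.059,0],"spin":-7},{"xyz":[0.104,-0.059,0],"spin":-7},{"xyz":[0.104,-0.059,0],"spin":-7},{"xyz":[0.104,-0.059,0],"spin":-7}]'
python3 g.py 604 240 114 52
python3 -c "
from h import *
d=wsnap('w6')"
```

```text
t: 14.75
position: [600.3, 231.7, 216.8]
tool_rot: [0.0, 0.899, 0.437, -0.0]
wrist_force: [0.3, -0.7, -0.1]
opening: 88.2
grip_force: 0.0
[ 0.0088 -0.0022  0.1028] -0.13 t 14.8 [600.3 231.7 216.8] F [ 0.3 -0.7 -0.1] op 88.2 q6 0.85
```

View pics/w6.png

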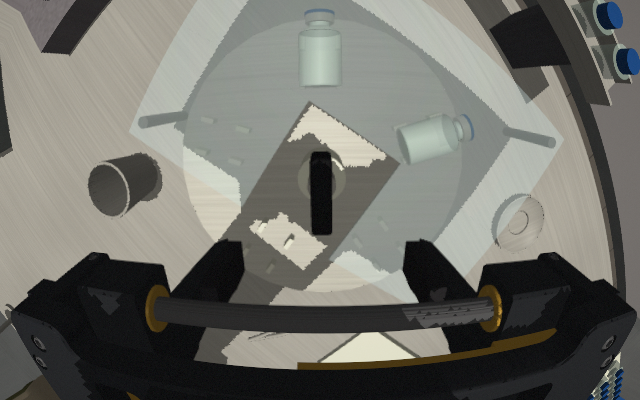

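Knob bar runs straight along the image from (320,153) to (321,235); the remaining vials are at (320,50) and (435,135).

```bash
python3 - <<'E'
from h import *
np.set_printoptions(suppress=True,precision=1)
a,b=wworld('w6',320.5,153,149)[:2],wworld('w6',321,235,149)[:2]; d=a-b; m=(a+b)/2
print(a,b,m,np.linalg.norm(d),np.degrees(np.arctan2(d[1],d[0])))
print(need(*m,114,52))
g=[wworld('w6',u,v,101)[:2] for u,v in [(132,132),(562,140)]]; print(g)
E
```

```text
[624.6 267.4] [585.9 217.8] [605.3 242.6] 62.86589925575017 52.031890624374654
(array([ 0. , -0. ,  0.1]), np.float64(-0.13))
[array([492.1, 394.8]), array([834.9, 122.4])]
```

```bash
python3 -m pendant '[{"xyz":[0.004,-0.001,0.015],"spin":0},{"xyz":[0.009,-0.002,0.04],"spin":0},{"xyz":[0.0105,-0.002,0.065],"spin":0},{"xyz":[0.0105,-0.002,0.085],"spin":0},{"xyz":[0.0105,-0.002,0.097],"spin":0},{"xyz":[0.0105,-0.002,0.103],"spin":0},{"xyz":[0.0105,-0.002,0.103],"spin":0},{"xyz":[0.0105,-0.002,0.103],"spin":0}]'
python3 -m pendant '[{"xyz":[0,0,0],"spin":0},{"xyz":[0,0,0],"spin":0},{"xyz":[0,0,0],"spin":0},{"xyz":[0,0,0],"spin":0},{"xyz":[0,0,0],"spin":0},{"xyz":[0,0,0],"spin":0},{"xyz":[0,0,0],"spin":0},{"xyz":[0,0,0],"spin":0}]' -1 30
python3 -m pendant '[{"xyz":[0,0,0],"spin":0},{"xyz":[0,0,0],"spin":0},{"xyz":[0,0,0],"spin":0},{"xyz":[0,0,0],"spin":0},{"xyz":[0,0,0],"spin":0},{"xyz":[0,0,0],"spin":0},{"xyz":[0,0,0],"spin":0},{"xyz":[0,0,0],"spin":0}]'
python3 g.py 605 241.5 114 198
```

```text
t: 15.6
position: [605.7, 242.2, 114.6]
tool_rot: [0.0, 0.899, 0.438, 0.001]
wrist_force: [0.3, 0.2, 0.3]
opening: 88.1
grip_force: 0.0
t: 16.4
position: [605.2, 242.1, 113.7]
tool_rot: [-0.0, 0.899, 0.438, -0.0]
wrist_force: [-0.2, 0.3, 0.1]
opening: 26.7
grip_force: 0.0
t: 17.2
position: [606.0, 241.7, 114.9]
tool_rot: [0.001, 0.899, 0.438, 0.001]
wrist_force: [-0.1, -2.1, 5.4]
opening: 15.9
grip_force: 68.8
[-0.0007 -0.0007  0.0009] -146.06 t 17.2 [606.  241.7 114.9] F [-0.1 -2.1  5.4] op 15.9 q6 0.87
```

```bash
python3 -m pendant '[{"xyz":[0,0,0],"spin":-1},{"xyz":[0,0,0],"spin":-3},{"xyz":[0,0,0],"spin":-6},{"xyz":[0,0,0],"spin":-10},{"xyz":[0,0,0],"spin":-15},{"xyz":[0,0,0],"spin":-20},{"xyz":[0,0,0],"spin":-25},{"xyz":[0,0,0],"spin":-30}]'
python3 -m pendant '[{"xyz":[0,0,0],"spin":-5},{"xyz":[0,0,0],"spin":-10},{"xyz":[0,0,0],"spin":-15},{"xyz":[0,0,0],"spin":-20},{"xyz":[0,0,0],"spin":-25},{"xyz":[0,0,0],"spin":-30},{"xyz":[0,0,0],"spin":-35},{"xyz":[0,0,0],"spin":-40}]'
python3 g.py 605 241.5 114 198
```

```text
t: 18.0
position: [605.6, 241.9, 114.9]
tool_rot: [0.001, 0.754, 0.657, 0.0]
wrist_force: [-3.7, -2.2, 6.5]
opening: 15.4
grip_force: 68.7
t: 18.8
position: [605.1, 241.8, 114.9]
tool_rot: [0.0, 0.484, 0.875, -0.0]
wrist_force: [-6.6, -5.3, 8.8]
opening: 16.0
grip_force: 68.9
[-0.0002 -0.0002  0.0009] -75.87 t 18.8 [605.1 241.8 114.9] F [-6.6 -5.3  8.8] op 16.0 q6 -0.36
```

```bash
python3 -m pendant '[{"xyz":[0,0,0],"spin":-5},{"xyz":[0,0,0],"spin":-10},{"xyz":[0,0,0],"spin":-15},{"xyz":[0,0,0],"spin":-20},{"xyz":[0,0,0],"spin":-25},{"xyz":[0,0,0],"spin":-30},{"xyz":[0,0,0],"spin":-35},{"xyz":[0,0,0],"spin":-40}]'
python3 -m pendant '[{"xyz":[0,0,0],"spin":-5},{"xyz":[0,0,0],"spin":-10},{"xyz":[0,0,0],"spin":-15},{"xyz":[0,0,0],"spin":-20},{"xyz":[0,0,0],"spin":-25},{"xyz":[0,0,0],"spin":-30},{"xyz":[0,0,0],"spin":-34},{"xyz":[0,0,0],"spin":-36}]'
python3 g.py 605 241.5 114 198
```

```text
t: 19.6
position: [604.6, 241.4, 114.9]
tool_rot: [-0.001, 0.155, 0.988, -0.001]
wrist_force: [-9.6, -7.6, 9.9]
opening: 16.1
grip_force: 69.1
t: 20.4
position: [604.6, 240.9, 114.9]
tool_rot: [-0.001, -0.157, 0.988, -0.001]
wrist_force: [-7.7, -8.7, 10.6]
opening: 15.5
grip_force: 69.2
[-0.0006  0.0005  0.0009] 0.05 t 20.4 [604.6 240.9 114.9] F [-7.7 -8.7 10.6] op 15.5 q6 -1.69
```

```bash
python3 -m pendant '[{"xyz":[0,0,0],"spin":0},{"xyz":[0,0,0],"spin":0},{"xyz":[0,0,0],"spin":0},{"xyz":[0,0,0],"spin":0},{"xyz":[0,0,0],"spin":0},{"xyz":[0,0,-0.01],"spin":0},{"xyz":[0,0,-0.035],"spin":0},{"xyz":[0,0,-0.06],"spin":0}]' 1 15
python3 -m pendant '[{"xyz":[0,0,-0.005],"spin":0},{"xyz":[0.025,0,-0.005],"spin":0},{"xyz":[0.06,0,-0.005],"spin":0},{"xyz":[0.09,0,-0.005],"spin":0},{"xyz":[0.105,0,-0.005],"spin":0},{"xyz":[0.11,0,-0.005],"spin":0},{"xyz":[0.11,0,-0.005],"spin":0},{"xyz":[0.11,0,-0.005],"spin":0}]'
python3 g.py 499.7 207 50 198
```

```text
t: 21.2
position: [605.2, 242.1, 174.9]
tool_rot: [-0.0, -0.156, 0.988, -0.0]
wrist_force: [0.3, -0.2, -0.6]
opening: 77.3
grip_force: 0.0
t: 22.0
position: [501.2, 208.3, 178.5]
tool_rot: [0.0, -0.156, 0.988, 0.0]
wrist_force: [-0.9, -0.5, 0.5]
opening: 88.2
grip_force: 0.0
[ 0.0019 -0.0008  0.1285] -0.07 t 22.0 [501.2 208.3 178.5] F [-0.9 -0.5  0.5] op 88.2 q6 -1.71
```

```bash
python3 -m pendant '[{"xyz":[0.001,-0.001,0.02],"spin":0},{"xyz":[0.0015,-0.001,0.045],"spin":0},{"xyz":[0.0015,-0.001,0.07],"spin":0},{"xyz":[0.0015,-0.001,0.09],"spin":0},{"xyz":[0.0015,-0.001,0.108],"spin":0},{"xyz":[0.0015,-0.001,0.12],"spin":0},{"xyz":[0.0015,-0.001,0.126],"spin":0},{"xyz":[0.0015,-0.001,0.1285],"spin":0}]'
python3 -m pendant '[{"xyz":[0,0,0],"spin":0},{"xyz":[0,0,0],"spin":0},{"xyz":[0,0,0],"spin":0},{"xyz":[0,0,0],"spin":0},{"xyz":[0,0,0],"spin":0},{"xyz":[0,0,0],"spin":0},{"xyz":[0,0,0],"spin":0},{"xyz":[0,0,0],"spin":0}]' -1 15
python3 -m pendant '[{"xyz":[0,0,0],"spin":0},{"xyz":[0,0,-0.01],"spin":0},{"xyz":[0,0,-0.03],"spin":0},{"xyz":[0,0,-0.055],"spin":0},{"xyz":[0,0,-0.08],"spin":0},{"xyz":[0,0,-0.105],"spin":0},{"xyz":[0,0,-0.12],"spin":0},{"xyz":[0,0,-0.12],"spin":0}]'
python3 gp.py 0 -35 130 180
```

```text
t: 22.8
position: [499.7, 206.9, 49.9]
tool_rot: [-0.0, -0.156, 0.988, -0.0]
wrist_force: [0.2, 0.0, 0.7]
opening: 87.5
grip_force: 0.0
t: 23.6
position: [499.5, 206.8, 50.3]
tool_rot: [-0.0, -0.156, 0.988, 0.0]
wrist_force: [0.0, -0.3, 0.9]
opening: 39.7
grip_force: 15.0
t: 24.4
position: [500.3, 207.0, 172.7]
tool_rot: [0.002, -0.156, 0.988, 0.0]
wrist_force: [-0.3, -0.7, -1.6]
opening: 39.1
grip_force: 15.0
[ 0.1437 -0.3725  0.0423] 9.15 tgt [ 478.6 -191.6] t 24.4 [500.3 207.  172.7] F [-0.3 -0.7 -1.6] op 39.1 q6 -1.71
```

```bash
python3 -m pendant '[{"xyz":[0.004,-0.01,0],"spin":0.5},{"xyz":[0.013,-0.033,0],"spin":1},{"xyz":[0.024,-0.063,0],"spin":2},{"xyz":[0.036,-0.095,0],"spin":3},{"xyz":[0.049,-0.127,0],"spin":4},{"xyz":[0.061,-0.159,0],"spin":5},{"xyz":[0.073,-0.19,0],"spin":6},{"xyz":[0.085,-0.22,0],"spin":7}]'
python3 gp.py 0 -35 130 180
```

```text
t: 25.2
position: [485.3, -30.5, 169.1]
tool_rot: [-0.001, -0.095, 0.996, 0.0]
wrist_force: [-0.2, 0.2, -1.0]
opening: 39.3
grip_force: 15.0
[ 0.0369 -0.157   0.039 ] 2.05 tgt [ 478.6 -191.6] t 25.2 [485.3 -30.5 169.1] F [-0.2  0.2 -1. ] op 39.3 q6 -2.06
```

```bash
python3 -m pendant '[{"xyz":[0.007,-0.03,0.003],"spin":0.5},{"xyz":[0.014,-0.06,0.01],"spin":1},{"xyz":[0.021,-0.09,0.02],"spin":1.5},{"xyz":[0.028,-0.12,0.03],"spin":2},{"xyz":[0.034,-0.143,0.037],"spin":2},{"xyz":[0.036,-0.154,0.039],"spin":2},{"xyz":[0.037,-0.157,0.039],"spin":2},{"xyz":[0.037,-0.157,0.039],"spin":2}]'
python3 -m pendant '[{"xyz":[0,0,0],"spin":0},{"xyz":[0,0,0],"spin":0},{"xyz":[0,0,0.01],"spin":0},{"xyz":[0,0,0.025],"spin":0},{"xyz":[0,0,0.045],"spin":0},{"xyz":[0,0,0.06],"spin":0},{"xyz":[0,0,0.07],"spin":0},{"xyz":[0,0,0.07],"spin":0}]'
python3 gp.py 0 -35 11.5 180
```

```text
t: 26.0
position: [479.7, -189.5, 131.2]
tool_rot: [-0.0, -0.078, 0.997, 0.0]
wrist_force: [-0.0, -0.0, -0.5]
opening: 39.4
grip_force: 15.0
t: 26.8
position: [479.3, -189.3, 59.9]
tool_rot: [-0.001, -0.078, 0.997, 0.001]
wrist_force: [-0.2, -0.3, -0.6]
opening: 39.6
grip_force: 15.0
[ 0.001  -0.0023  0.0484] 0.15 tgt [ 478.6 -191.6] t 26.8 [ 479.3 -189.3   59.9] F [-0.2 -0.3 -0.6] op 39.6 q6 -2.33
```

```bash
python3 -m pendant '[{"xyz":[0.001,-0.002,0.01],"spin":0},{"xyz":[0.001,-0.002,0.022],"spin":0},{"xyz":[0.001,-0.002,0.033],"spin":0},{"xyz":[0.001,-0.002,0.041],"spin":0},{"xyz":[0.001,-0.002,0.046],"spin":0},{"xyz":[0.001,-0.002,0.048],"spin":0},{"xyz":[0.001,-0.002,0.048],"spin":0},{"xyz":[0.001,-0.002,0.048],"spin":0}]'
python3 -m pendant '[{"xyz":[0,0,0],"spin":0},{"xyz":[0,0,0],"spin":0},{"xyz":[0,0,0],"spin":0},{"xyz":[0,0,0],"spin":0},{"xyz":[0,0,0],"spin":0},{"xyz":[0,0,0],"spin":0},{"xyz":[0,0,0],"spin":0},{"xyz":[0,0,0],"spin":0}]' 0.2
python3 -m pendant '[{"xyz":[0,0,-0.015],"spin":0},{"xyz":[0,0,-0.04],"spin":0},{"xyz":[0,0,-0.055],"spin":0},{"xyz":[0,0.015,-0.055],"spin":0},{"xyz":[0,0.04,-0.055],"spin":0},{"xyz":[0,0.05,-0.055],"spin":0},{"xyz":[0,0.05,-0.055],"spin":0},{"xyz":[0,0.05,-0.055],"spin":0}]'
python3 -m pendant '[{"xyz":[0,0,0],"spin":0},{"xyz":[0,0,0],"spin":0},{"xyz":[0,0,0],"spin":0},{"xyz":[0,0,0],"spin":0},{"xyz":[0,0,0.015],"spin":0},{"xyz":[0,0,0.035],"spin":0},{"xyz":[0,0,0.046],"spin":0},{"xyz":[0,0,0.05],"spin":0}]' -1
python3 gp.py 0 -34 17 180
```

```text
t: 27.6
position: [479.4, -192.1, 13.5]
tool_rot: [0.0, -0.078, 0.997, -0.0]
wrist_force: [-0.5, 0.6, -0.8]
opening: 39.2
grip_force: 15.0
t: 28.4
position: [479.2, -192.0, 13.2]
tool_rot: [0.0, -0.078, 0.997, 0.0]
wrist_force: [0.3, -0.1, -1.0]
opening: 53.0
grip_force: 0.0
t: 29.2
position: [471.5, -142.7, 67.9]
tool_rot: [-0.0, -0.078, 0.997, -0.0]
wrist_force: [-0.6, -0.4, -0.9]
opening: 53.0
grip_force: 0.0
t: 30.0
position: [471.0, -142.4, 17.3]
tool_rot: [-0.001, -0.078, 0.997, 0.0]
wrist_force: [0.3, -1.0, 0.0]
opening: 0.6
grip_force: 0.0
[ 0.0002 -0.0487  0.0003] 0.13 tgt [ 478.4 -190.6] t 30.0 [ 471.  -142.4   17.3] F [ 0.3 -1.   0. ] op 0.6 q6 -2.26
```

```bash
python3 -m pendant '[{"xyz":[0,-0.005,0],"spin":0},{"xyz":[0,-0.012,0],"spin":0},{"xyz":[0,-0.019,0],"spin":0},{"xyz":[0,-0.025,0],"spin":0},{"xyz":[0,-0.031,0],"spin":0},{"xyz":[0,-0.037,0],"spin":0},{"xyz":[0,-0.041,0],"spin":0},{"xyz":[0,-0.044,0],"spin":0}]'
python3 -m pendant '[{"xyz":[0,-0.001,0],"spin":0},{"xyz":[0,-0.002,0],"spin":0},{"xyz":[0,-0.003,0],"spin":0},{"xyz":[0,-0.004,0],"spin":0},{"xyz":[0,-0.004,0],"spin":0},{"xyz":[0,-0.004,0],"spin":0},{"xyz":[0,-0.004,0],"spin":0},{"xyz":[0,-0.004,0],"spin":0}]'
python3 -m pendant '[{"xyz":[0,-0.001,0],"spin":0},{"xyz":[0,-0.002,0],"spin":0},{"xyz":[0,-0.002,0],"spin":0},{"xyz":[0,-0.002,0],"spin":0},{"xyz":[0,-0.002,0],"spin":0},{"xyz":[0,-0.002,0],"spin":0},{"xyz":[0,-0.002,0],"spin":0},{"xyz":[0,-0.002,0],"spin":0}]'
python3 gp.py 0 -34 17 180
```

```text
t: 30.8
position: [478.3, -186.4, 18.2]
tool_rot: [-0.0, -0.078, 0.997, -0.0]
wrist_force: [-0.5, -0.3, 0.0]
opening: 0.8
grip_force: 0.0
t: 31.6
position: [478.9, -190.0, 18.2]
tool_rot: [0.0, -0.078, 0.997, -0.0]
wrist_force: [-0.6, 0.3, -0.0]
opening: 0.5
grip_force: 0.0
t: 32.4
position: [478.9, -191.0, 18.1]
tool_rot: [-0.0, -0.078, 0.997, 0.001]
wrist_force: [0.0, 6.5, 3.7]
opening: 0.7
grip_force: 3.4
[0.0005 0.0004 0.0011] 0.14 tgt [ 478.4 -190.6] t 32.4 [ 478.9 -191.    18.1] F [0.  6.5 3.7] op 0.7 q6 -2.34
```

Second vial is in place (6.5 N felt). Now back to the knob, spinning to φ=18.

```bash
python3 -m pendant '[{"xyz":[0,0.004,0],"spin":0},{"xyz":[0,0.012,0],"spin":0},{"xyz":[0,0.012,-0.03],"spin":0},{"xyz":[0,0.012,-0.07],"spin":0},{"xyz":[0,0.012,-0.11],"spin":8},{"xyz":[0,0.012,-0.14],"spin":16},{"xyz":[0,0.012,-0.16],"spin":24},{"xyz":[0,0.012,-0.16],"spin":32}]'
python3 g.py 604.5 241 178 18
```

```text
t: 33.2
position: [478.2, -180.4, 181.0]
tool_rot: [0.002, 0.203, 0.979, -0.001]
wrist_force: [0.3, -0.2, -0.9]
opening: 0.6
grip_force: 0.0
[0.0513 0.4369 0.0023] 138.62 t 33.2 [ 478.2 -180.4  181. ] F [ 0.3 -0.2 -0.9] op 0.6 q6 -1.75
```

```bash
python3 -m pendant '[{"xyz":[0.004,0.03,0],"spin":8},{"xyz":[0.008,0.07,0],"spin":16},{"xyz":[0.013,0.11,0],"spin":24},{"xyz":[0.018,0.15,0],"spin":32},{"xyz":[0.023,0.19,0],"spin":40},{"xyz":[0.027,0.23,0],"spin":48},{"xyz":[0.032,0.27,0],"spin":56},{"xyz":[0.037,0.31,0],"spin":64}]' 1
python3 g.py 604.5 241 178 18
```

```text
t: 34.0
position: [564.6, 121.6, 178.2]
tool_rot: [0.0, 0.691, 0.723, -0.0]
wrist_force: [1.3, -0.1, 1.0]
opening: 62.3
grip_force: 0.0
[0.1175 0.0453 0.0002] 74.62 t 34.0 [564.6 121.6 178.2] F [ 1.3 -0.1  1. ] op 62.3 q6 -0.04
```

```bash
python3 -m pendant '[{"xyz":[0.025,0.01,0],"spin":8},{"xyz":[0.05,0.02,0],"spin":16},{"xyz":[0.075,0.03,0],"spin":24},{"xyz":[0.1,0.04,0],"spin":32},{"xyz":[0.117,0.045,0],"spin":40},{"xyz":[0.117,0.045,0],"spin":48},{"xyz":[0.117,0.045,0],"spin":56},{"xyz":[0.117,0.045,0],"spin":64}]'
python3 -m pendant '[{"xyz":[0,0,0],"spin":6},{"xyz":[0,0,0],"spin":10.6},{"xyz":[0,0,0],"spin":10.6},{"xyz":[0,0,0],"spin":10.6},{"xyz":[0,0,0],"spin":10.6},{"xyz":[0,0,0],"spin":10.6},{"xyz":[0,0,0],"spin":10.6},{"xyz":[0,0,0],"spin":10.6}]'
python3 g.py 604.5 240.7 114 18
```

```text
t: 34.8
position: [603.3, 239.2, 177.9]
tool_rot: [0.0, 0.969, 0.247, -0.0]
wrist_force: [-0.5, 0.4, -0.3]
opening: 88.1
grip_force: 0.0
t: 35.6
position: [603.6, 238.8, 178.2]
tool_rot: [-0.0, 0.987, 0.159, 0.0]
wrist_force: [-0.8, -0.0, 0.2]
opening: 88.0
grip_force: 0.0
[ 0.0014 -0.0016  0.0642] 0.35 t 35.6 [603.6 238.8 178.2] F [-0.8 -0.   0.2] op 88.0 q6 1.45
```

```bash
python3 -m pendant '[{"xyz":[0.001,-0.002,0.01],"spin":0.3},{"xyz":[0.0015,-0.002,0.025],"spin":0.3},{"xyz":[0.0015,-0.002,0.04],"spin":0.3},{"xyz":[0.0015,-0.002,0.055],"spin":0.3},{"xyz":[0.0015,-0.002,0.064],"spin":0.3},{"xyz":[0.0015,-0.002,0.064],"spin":0.3},{"xyz":[0.0015,-0.002,0.064],"spin":0.3},{"xyz":[0.0015,-0.002,0.064],"spin":0.3}]'
python3 -m pendant '[{"xyz":[0,0,0],"spin":0},{"xyz":[0,0,0],"spin":0},{"xyz":[0,0,0],"spin":0},{"xyz":[0,0,0],"spin":0},{"xyz":[0,0,0],"spin":0},{"xyz":[0,0,0],"spin":0},{"xyz":[0,0,0],"spin":0},{"xyz":[0,0,0],"spin":0}]' -1 30
python3 -m pendant '[{"xyz":[0,0,0],"spin":0},{"xyz":[0,0,0],"spin":0},{"xyz":[0,0,0],"spin":0},{"xyz":[0,0,0],"spin":0},{"xyz":[0,0,0],"spin":0},{"xyz":[0,0,0],"spin":0},{"xyz":[0,0,0],"spin":0},{"xyz":[0,0,0],"spin":0}]'
python3 g.py 604.5 240.7 114 90
```

```text
t: 36.4
position: [604.8, 241.2, 115.0]
tool_rot: [-0.0, 0.988, 0.157, 0.001]
wrist_force: [-0.2, 0.3, -0.4]
opening: 88.1
grip_force: 0.0
t: 37.2
position: [604.4, 241.1, 114.2]
tool_rot: [-0.0, 0.988, 0.157, -0.0]
wrist_force: [-0.1, -0.3, -0.9]
opening: 26.2
grip_force: 0.0
t: 38.0
position: [604.9, 240.9, 115.4]
tool_rot: [0.0, 0.988, 0.157, 0.001]
wrist_force: [-0.5, -2.5, 6.7]
opening: 15.8
grip_force: 31.9
[-0.0005  0.      0.0014] -71.97 t 38.0 [604.9 240.9 115.4] F [-0.5 -2.5  6.7] op 15.8 q6 1.46
```

```bash
python3 -m pendant '[{"xyz":[0,0,0],"spin":-1},{"xyz":[0,0,0],"spin":-3},{"xyz":[0,0,0],"spin":-6},{"xyz":[0,0,0],"spin":-10},{"xyz":[0,0,0],"spin":-15},{"xyz":[0,0,0],"spin":-20},{"xyz":[0,0,0],"spin":-25},{"xyz":[0,0,0],"spin":-30}]'
python3 -m pendant '[{"xyz":[0,0,0],"spin":-5},{"xyz":[0,0,0],"spin":-10},{"xyz":[0,0,0],"spin":-15},{"xyz":[0,0,0],"spin":-20},{"xyz":[0,0,0],"spin":-25},{"xyz":[0,0,0],"spin":-30},{"xyz":[0,0,0],"spin":-34},{"xyz":[0,0,0],"spin":-38}]'
python3 -m pendant '[{"xyz":[0,0,0],"spin":-2.5},{"xyz":[0,0,0],"spin":-4},{"xyz":[0,0,0],"spin":-4},{"xyz":[0,0,0],"spin":-4},{"xyz":[0,0,0],"spin":-4},{"xyz":[0,0,0],"spin":-4},{"xyz":[0,0,0],"spin":-4},{"xyz":[0,0,0],"spin":-4}]'
python3 -m pendant '[{"xyz":[0,0,0],"spin":0},{"xyz":[0,0,0],"spin":0},{"xyz":[0,0,0],"spin":0},{"xyz":[0,0,0],"spin":0},{"xyz":[0,0,0],"spin":0},{"xyz":[0,0,-0.01],"spin":0},{"xyz":[0,0,-0.035],"spin":0},{"xyz":[0,0,-0.065],"spin":0}]' 1 15
python3 g.py 499.7 207 178 18
```

```text
t: 38.8
position: [605.1, 240.6, 115.4]
tool_rot: [0.001, 0.913, 0.408, 0.001]
wrist_force: [-0.1, -2.9, 5.6]
opening: 15.6
grip_force: 31.9
t: 39.6
position: [605.4, 240.5, 115.4]
tool_rot: [0.001, 0.73, 0.683, 0.001]
wrist_force: [1.9, -3.6, 4.7]
opening: 15.7
grip_force: 31.9
t: 40.4
position: [605.4, 240.5, 115.4]
tool_rot: [0.001, 0.707, 0.707, 0.001]
wrist_force: [2.1, -3.4, 4.9]
opening: 16.0
grip_force: 31.9
t: 41.2
position: [604.0, 241.1, 179.9]
tool_rot: [-0.0, 0.707, 0.707, -0.001]
wrist_force: [-0.3, -0.4, 0.2]
opening: 77.9
grip_force: 0.0
[-0.034  -0.1044  0.0021] 72.04 t 41.2 [604.  241.1 179.9] F [-0.3 -0.4  0.2] op 77.9 q6 0.2
```

```bash
python3 -m pendant '[{"xyz":[-0.004,-0.01,0],"spin":8},{"xyz":[-0.01,-0.03,0],"spin":16},{"xyz":[-0.018,-0.055,0],"spin":24},{"xyz":[-0.026,-0.08,0],"spin":32},{"xyz":[-0.031,-0.096,0],"spin":40},{"xyz":[-0.034,-0.104,0],"spin":48},{"xyz":[-0.034,-0.104,0],"spin":56},{"xyz":[-0.034,-0.104,0],"spin":64}]'
python3 -m pendant '[{"xyz":[0,0,0],"spin":5},{"xyz":[0,0,0],"spin":8},{"xyz":[0,0,0],"spin":8},{"xyz":[0,0,0],"spin":8},{"xyz":[0,0,0],"spin":8},{"xyz":[0,0,0],"spin":8},{"xyz":[0,0,0],"spin":8},{"xyz":[0,0,0],"spin":8}]'
python3 g.py 499.7 207 50 18
```

```text
t: 42.0
position: [500.4, 207.1, 180.2]
tool_rot: [-0.0, 0.975, 0.222, 0.001]
wrist_force: [-0.2, -0.1, 0.2]
opening: 88.1
grip_force: 0.0
t: 42.8
position: [500.5, 207.1, 179.2]
tool_rot: [-0.0, 0.988, 0.157, -0.0]
wrist_force: [-0.7, 0.4, 0.1]
opening: 87.8
grip_force: 0.0
[-0.0007 -0.0002  0.1292] 0.05 t 42.8 [500.5 207.1 179.2] F [-0.7  0.4  0.1] op 87.8 q6 1.43
```

```bash
python3 -m pendant '[{"xyz":[-0.0005,0,0.02],"spin":0},{"xyz":[-0.0005,0,0.045],"spin":0},{"xyz":[-0.0005,0,0.07],"spin":0},{"xyz":[-0.0005,0,0.09],"spin":0},{"xyz":[-0.0005,0,0.108],"spin":0},{"xyz":[-0.0005,0,0.12],"spin":0},{"xyz":[-0.0005,0,0.126],"spin":0},{"xyz":[-0.0005,0,0.129],"spin":0}]'
python3 -m pendant '[{"xyz":[0,0,0],"spin":0},{"xyz":[0,0,0],"spin":0},{"xyz":[0,0,0],"spin":0},{"xyz":[0,0,0],"spin":0},{"xyz":[0,0,0],"spin":0},{"xyz":[0,0,0],"spin":0},{"xyz":[0,0,0],"spin":0},{"xyz":[0,0,0],"spin":0}]' -1 15
python3 -m pendant '[{"xyz":[0,0,0],"spin":0},{"xyz":[0,0,-0.01],"spin":0},{"xyz":[0,0,-0.03],"spin":0},{"xyz":[0,0,-0.055],"spin":0},{"xyz":[0,0,-0.08],"spin":0},{"xyz":[0,0,-0.105],"spin":0},{"xyz":[0,0,-0.12],"spin":0},{"xyz":[0,0,-0.12],"spin":0}]'
python3 gp.py 0 5 130 0
```

```text
t: 43.6
position: [500.1, 206.9, 50.1]
tool_rot: [-0.0, 0.988, 0.157, -0.0]
wrist_force: [0.1, 0.2, 0.3]
opening: 88.4
grip_force: 0.0
t: 44.4
position: [500.0, 206.9, 50.2]
tool_rot: [-0.0, 0.988, 0.157, -0.0]
wrist_force: [-0.1, 0.5, 0.0]
opening: 39.8
grip_force: 15.0
t: 45.2
position: [500.8, 207.1, 172.7]
tool_rot: [-0.0, 0.988, 0.157, 0.002]
wrist_force: [0.1, -0.7, -0.1]
opening: 39.3
grip_force: 15.0
[-0.1384  0.3327  0.0423] 9.24 tgt [ 472.4 -152.1] t 45.2 [500.8 207.1 172.7] F [ 0.1 -0.7 -0.1] op 39.3 q6 1.43
```

```bash
python3 -m pendant '[{"xyz":[-0.006,0.013,0],"spin":0.5},{"xyz":[-0.015,0.035,0],"spin":1},{"xyz":[-0.026,0.062,0],"spin":2},{"xyz":[-0.037,0.09,0],"spin":3},{"xyz":[-0.049,0.118,0],"spin":4},{"xyz":[-0.06,0.145,0],"spin":5},{"xyz":[-0.072,0.172,0],"spin":6},{"xyz":[-0.083,0.2,0],"spin":7}]'
python3 -m pendant '[{"xyz":[-0.007,0.025,0.003],"spin":0.5},{"xyz":[-0.014,0.05,0.01],"spin":1},{"xyz":[-0.021,0.075,0.02],"spin":1.5},{"xyz":[-0.028,0.1,0.03],"spin":2},{"xyz":[-0.034,0.122,0.037],"spin":2.2},{"xyz":[-0.038,0.135,0.039],"spin":2.2},{"xyz":[-0.038,0.137,0.039],"spin":2.2},{"xyz":[-0.038,0.137,0.039],"spin":2.2}]'
python3 -m pendant '[{"xyz":[0,0,0],"spin":0},{"xyz":[0,0,0],"spin":0},{"xyz":[0,0,0.01],"spin":0},{"xyz":[0,0,0.025],"spin":0},{"xyz":[0,0,0.045],"spin":0},{"xyz":[0,0,0.06],"spin":0},{"xyz":[0,0,0.07],"spin":0},{"xyz":[0,0,0.07],"spin":0}]'
python3 gp.py 0 5 11.7 0
```

```text
t: 46.0
position: [481.7, -10.7, 169.1]
tool_rot: [-0.0, 0.995, 0.095, -0.001]
wrist_force: [0.3, -0.0, -0.7]
opening: 39.4
grip_force: 15.0
t: 46.8
position: [471.7, -150.6, 131.2]
tool_rot: [-0.0, 0.997, 0.077, -0.0]
wrist_force: [-0.0, -0.1, -0.7]
opening: 39.4
grip_force: 15.0
t: 47.6
position: [471.3, -150.1, 59.9]
tool_rot: [-0.001, 0.997, 0.077, -0.001]
wrist_force: [-0.5, 0.2, -0.9]
opening: 39.8
grip_force: 15.0
[0.0009 0.0022 0.0482] 0.06 tgt [ 472.4 -152.1] t 47.6 [ 471.3 -150.1   59.9] F [-0.5  0.2 -0.9] op 39.8 q6 0.87
```

```bash
python3 -m pendant '[{"xyz":[0.001,0.002,0.01],"spin":0},{"xyz":[0.001,0.002,0.022],"spin":0},{"xyz":[0.001,0.002,0.033],"spin":0},{"xyz":[0.001,0.002,0.041],"spin":0},{"xyz":[0.001,0.002,0.046],"spin":0},{"xyz":[0.001,0.002,0.048],"spin":0},{"xyz":[0.001,0.002,0.048],"spin":0},{"xyz":[0.001,0.002,0.048],"spin":0}]'
python3 -m pendant '[{"xyz":[0,0,0],"spin":0},{"xyz":[0,0,0],"spin":0},{"xyz":[0,0,0],"spin":0},{"xyz":[0,0,0],"spin":0},{"xyz":[0,0,0],"spin":0},{"xyz":[0,0,0],"spin":0},{"xyz":[0,0,0],"spin":0},{"xyz":[0,0,0],"spin":0}]' 0.2
python3 -m pendant '[{"xyz":[0,0,-0.015],"spin":0},{"xyz":[0,0,-0.04],"spin":0},{"xyz":[0,0,-0.055],"spin":0},{"xyz":[0,-0.015,-0.055],"spin":0},{"xyz":[0,-0.04,-0.055],"spin":0},{"xyz":[0,-0.05,-0.055],"spin":0},{"xyz":[0,-0.05,-0.055],"spin":0},{"xyz":[0,-0.05,-0.055],"spin":0}]'
python3 -m pendant '[{"xyz":[0,0,0],"spin":0},{"xyz":[0,0,0],"spin":0},{"xyz":[0,0,0],"spin":0},{"xyz":[0,0,0],"spin":0},{"xyz":[0,0,0.015],"spin":0},{"xyz":[0,0,0.035],"spin":0},{"xyz":[0,0,0.046],"spin":0},{"xyz":[0,0,0.05],"spin":0}]' -1
python3 gp.py 0 6 17 0
```

```text
t: 48.4
position: [473.4, -152.6, 13.5]
tool_rot: [0.0, 0.997, 0.077, 0.0]
wrist_force: [0.1, -0.5, -1.7]
opening: 39.5
grip_force: 15.0
t: 49.2
position: [473.2, -152.5, 13.2]
tool_rot: [-0.0, 0.997, 0.077, -0.0]
wrist_force: [-0.6, -0.8, -0.4]
opening: 52.9
grip_force: 0.0
t: 50.0
position: [465.6, -103.2, 67.9]
tool_rot: [0.0, 0.997, 0.077, -0.0]
wrist_force: [0.2, -0.3, 0.3]
opening: 53.0
grip_force: 0.0
t: 50.8
position: [465.1, -103.0, 17.3]
tool_rot: [-0.0, 0.997, 0.077, -0.001]
wrist_force: [0.6, -1.0, 0.4]
opening: 0.3
grip_force: 0.0
[-0.0003  0.0486  0.0003] 0.03 tgt [ 472.3 -151.1] t 50.8 [ 465.1 -103.    17.3] F [ 0.6 -1.   0.4] op 0.3 q6 0.95
```

```bash
python3 -m pendant '[{"xyz":[0,0.005,0],"spin":0},{"xyz":[0,0.012,0],"spin":0},{"xyz":[0,0.019,0],"spin":0},{"xyz":[0,0.025,0],"spin":0},{"xyz":[0,0.031,0],"spin":0},{"xyz":[0,0.037,0],"spin":0},{"xyz":[0,0.041,0],"spin":0},{"xyz":[0,0.044,0],"spin":0}]'
python3 -m pendant '[{"xyz":[0,0.001,0],"spin":0},{"xyz":[0,0.002,0],"spin":0},{"xyz":[0,0.003,0],"spin":0},{"xyz":[0,0.004,0],"spin":0},{"xyz":[0,0.004,0],"spin":0},{"xyz":[0,0.004,0],"spin":0},{"xyz":[0,0.004,0],"spin":0},{"xyz":[0,0.004,0],"spin":0}]'
python3 -m pendant '[{"xyz":[0,0.001,0],"spin":0},{"xyz":[0,0.002,0],"spin":0},{"xyz":[0,0.002,0],"spin":0},{"xyz":[0,0.002,0],"spin":0},{"xyz":[0,0.002,0],"spin":0},{"xyz":[0,0.002,0],"spin":0},{"xyz":[0,0.002,0],"spin":0},{"xyz":[0,0.002,0],"spin":0}]'
python3 gp.py 0 6 17 0
```

```text
t: 51.6
position: [472.3, -147.0, 18.2]
tool_rot: [0.0, 0.997, 0.077, 0.0]
wrist_force: [-0.2, 1.1, 0.7]
opening: 0.4
grip_force: 0.0
t: 52.4
position: [472.9, -150.5, 18.2]
tool_rot: [-0.0, 0.997, 0.077, 0.0]
wrist_force: [-0.4, 0.1, 0.1]
opening: 0.5
grip_force: 0.0
t: 53.2
position: [472.9, -151.5, 18.1]
tool_rot: [-0.001, 0.997, 0.077, -0.0]
wrist_force: [0.5, 7.4, 2.3]
opening: 0.6
grip_force: 3.6
[-0.0005 -0.0005  0.0011] 0.04 tgt [ 472.3 -151.1] t 53.2 [ 472.9 -151.5   18.1] F [0.5 7.4 2.3] op 0.6 q6 0.87
```

Third vial is in (7 N). Now the chock: retreat, fly above where it was seen, and look again in case it was knocked.

```bash
python3 -m pendant '[{"xyz":[0,-0.004,0],"spin":0},{"xyz":[0,-0.012,0],"spin":0},{"xyz":[0,-0.012,-0.03],"spin":0},{"xyz":[0,-0.012,-0.07],"spin":0},{"xyz":[0,-0.012,-0.11],"spin":-8},{"xyz":[0,-0.012,-0.15],"spin":-16},{"xyz":[0,-0.012,-0.18],"spin":-24},{"xyz":[0,-0.012,-0.18],"spin":-32}]'
python3 g.py 645 -115 200 85
```

```text
t: 54.0
position: [472.7, -141.1, 202.2]
tool_rot: [0.003, 0.936, 0.352, 0.002]
wrist_force: [-0.6, -0.9, -0.6]
opening: 0.6
grip_force: 0.0
[0.1469 0.0938 0.0032] -43.82 t 54.0 [ 472.7 -141.1  202.2] F [-0.6 -0.9 -0.6] op 0.6 q6 0.32
```

```bash
python3 -m pendant '[{"xyz":[0.02,0.013,0],"spin":-8},{"xyz":[0.05,0.032,0],"spin":-16},{"xyz":[0.08,0.051,0],"spin":-24},{"xyz":[0.11,0.07,0],"spin":-32},{"xyz":[0.135,0.086,0],"spin":-40},{"xyz":[0.147,0.094,0],"spin":-44},{"xyz":[0.147,0.094,0],"spin":-44},{"xyz":[0.147,0.094,0],"spin":-44}]' 0.2
python3 -c "
from h import *
d=wsnap('w7');snap('top','top1')"
python3 g.py 651 -94 32 85
```

```text
t: 54.8
position: [643.5, -115.5, 197.9]
tool_rot: [-0.0, 0.739, 0.674, -0.0]
wrist_force: [-0.5, 0.1, 0.1]
opening: 52.9
grip_force: 0.0
[0.0224 0.0057 0.1664] -0.27 t 54.9 [ 643.3 -115.7  198.5] F [ 0.3  0.9 -0.5] op 52.8 q6 -0.26
```

View pics/w7.png

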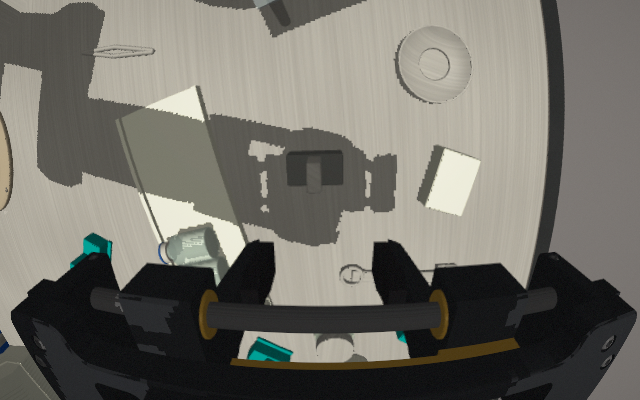

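The chock is at about (315,168) with its fin at (314,172), still where it was first seen. I'll enlarge it to get the fin and toe.

```bash
python3 -c "
import cv2
im=cv2.imread('pics/w7.png')[135:205,270:360]; im=cv2.convertScaleAbs(im,alpha=2.2)
cv2.imwrite('pics/w7c.png',cv2.resize(im,None,fx=8,fy=8,interpolation=cv2.INTER_CUBIC))"
```

```text
(no output)
```

View pics/w7c.png

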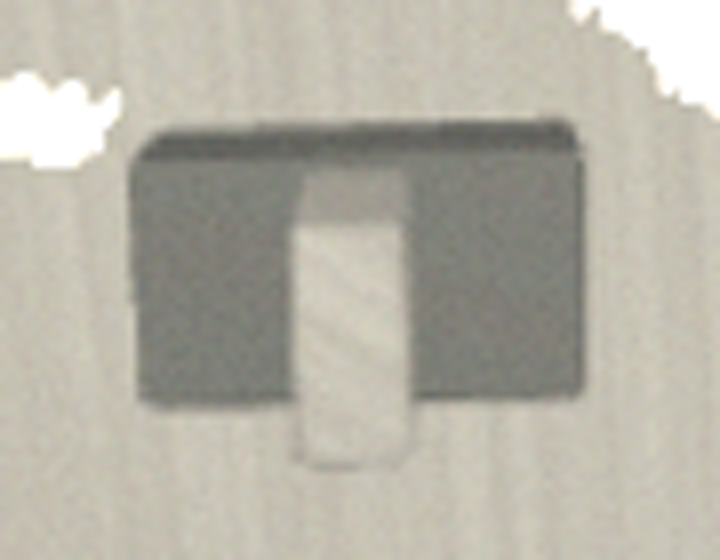

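The fin's top spans crop (293–408, 224–465), and the visible +y face has no toe. So the toe is on the world -y side, as needed.

```bash
python3 - <<'E'
from h import *
np.set_printoptions(suppress=True,precision=1)
W=lambda x,y,z: wworld('w7',270+x/8,135+y/8,z)[:2]
ang=lambda d:np.degrees(np.arctan2(d[1],d[0]))
f=[W(*p,62) for p in [(293,225),(405,223),(297,465),(408,465)]]
b=[W(*p,26) for p in [(132,160),(583,155),(140,405),(583,397)]]
for q in (f,b): print(np.array(q).tolist(),np.mean(q,axis=0), 'ydir',ang(q[0]-q[2]),ang(q[1]-q[3]),'xdir',ang(q[1]-q[0]),ang(q[3]-q[2]))
E
```

```text
[[628.671515699402, -91.44829555912405], [641.6769854482671, -92.44345653041495], [626.0267393577303, -120.58642410183764], [639.247231006465, -121.81207436788668]] [ 633.9 -106.6] ydir 84.81365380995469 85.27051822283433 xdir -4.375668921302002 -5.296658452712934
[[605.8613441854824, -87.8607371268422], [664.6193564189433, -92.78421529782389], [602.8577479411691, -121.10854405876587], [662.1112961008946, -125.51031044596674]] [ 633.9 -106.8] ydir 84.83793016611472 85.61753638538032 xdir -4.789765083899394 -4.248525920714379
```

```bash
python3 g.py 634 -106.7 31 85.2
```

```text
[ 0.0082 -0.0101  0.1675] -0.47 t 54.9 [ 643.3 -115.7  198.5] F [ 0.3  0.9 -0.5] op 52.8 q6 -0.26
```

```bash
python3 -m pendant '[{"xyz":[0.004,-0.005,0.02],"spin":-0.4},{"xyz":[0.008,-0.01,0.05],"spin":-0.4},{"xyz":[0.008,-0.01,0.08],"spin":-0.4},{"xyz":[0.008,-0.01,0.1],"spin":-0.4},{"xyz":[0.008,-0.01,0.11],"spin":-0.4},{"xyz":[0.008,-0.01,0.115],"spin":-0.4},{"xyz":[0.008,-0.01,0.115],"spin":-0.4},{"xyz":[0.008,-0.01,0.115],"spin":-0.4}]'
python3 g.py 634 -106.7 31 85.2
```

```text
t: 55.7
position: [635.3, -107.0, 84.4]
tool_rot: [0.001, 0.736, 0.677, 0.0]
wrist_force: [0.1, -0.0, 0.5]
opening: 52.7
grip_force: 0.0
[ 0.0003 -0.0014  0.0534] 0.02 t 55.7 [ 635.3 -107.    84.4] F [ 0.1 -0.   0.5] op 52.7 q6 -0.27
```

```bash
python3 -m pendant '[{"xyz":[0,-0.001,0.01],"spin":0},{"xyz":[0,-0.001,0.022],"spin":0},{"xyz":[0,-0.001,0.034],"spin":0},{"xyz":[0,-0.001,0.044],"spin":0},{"xyz":[0,-0.001,0.051],"spin":0},{"xyz":[0,-0.001,0.053],"spin":0},{"xyz":[0,-0.001,0.053],"spin":0},{"xyz":[0,-0.001,0.053],"spin":0}]'
python3 -m pendant '[{"xyz":[0,0,0],"spin":0},{"xyz":[0,0,0],"spin":0},{"xyz":[0,0,0],"spin":0},{"xyz":[0,0,0],"spin":0},{"xyz":[0,0,0],"spin":0},{"xyz":[0,0,0],"spin":0},{"xyz":[0,0,0],"spin":0},{"xyz":[0,0,0],"spin":0}]' -1 25
python3 g.py 634 -106.7 31 85.2
python3 -m pendant '[{"xyz":[0,0,0],"spin":0},{"xyz":[0,0,-0.005],"spin":0},{"xyz":[0,0,-0.02],"spin":0},{"xyz":[0,0,-0.04],"spin":0},{"xyz":[0,0,-0.065],"spin":-3},{"xyz":[0,0,-0.085],"spin":-7},{"xyz":[0,0,-0.1],"spin":-11},{"xyz":[0,0,-0.1],"spin":-13.6}]'
python3 gp.py 0 50 90 90
```

```text
t: 56.5
position: [634.1, -106.8, 30.7]
tool_rot: [0.0, 0.736, 0.677, 0.0]
wrist_force: [-0.8, -0.2, 0.2]
opening: 52.8
grip_force: 0.0
t: 57.3
position: [634.0, -106.8, 30.3]
tool_rot: [0.0, 0.736, 0.677, 0.0]
wrist_force: [1.4, -0.0, 0.2]
opening: 13.5
grip_force: 25.0
[ 0.0001  0.     -0.0007] 0.04 t 57.3 [ 634.  -106.8   30.3] F [ 1.4 -0.   0.2] op 13.5 q6 -0.27
t: 58.1
position: [634.6, -106.9, 133.8]
tool_rot: [0.002, 0.649, 0.76, 0.001]
wrist_force: [0.3, -0.8, -2.9]
opening: 14.0
grip_force: 25.0
[ 0.0259 -0.1673  0.0431] 0.19 tgt [ 465.6 -107.6] t 58.1 [ 634.6 -106.9  133.8] F [ 0.3 -0.8 -2.9] op 14.0 q6 -0.51
```

```bash
python3 -m pendant '[{"xyz":[0.001,-0.015,0],"spin":0},{"xyz":[0.002,-0.04,0],"spin":0},{"xyz":[0.003,-0.07,0],"spin":0},{"xyz":[0.003,-0.1,0],"spin":0.2},{"xyz":[0.003,-0.13,0],"spin":0.2},{"xyz":[0.003,-0.155,0],"spin":0.2},{"xyz":[0.003,-0.167,0.005],"spin":0.2},{"xyz":[0.003,-0.167,0.02],"spin":0.2}]'
python3 -m pendant '[{"xyz":[0,0,0.005],"spin":0},{"xyz":[0,0,0.015],"spin":0},{"xyz":[0,0,0.025],"spin":0},{"xyz":[0,0,0.035],"spin":0},{"xyz":[0,0,0.04],"spin":0},{"xyz":[0,0,0.04],"spin":0},{"xyz":[0,0,0.04],"spin":0},{"xyz":[0,0,0.04],"spin":0}]'
python3 gp.py 0 25 38.7 90
```

```text
t: 58.9
position: [467.8, -129.9, 112.1]
tool_rot: [0.001, 0.652, 0.758, 0.0]
wrist_force: [1.4, -0.4, -2.8]
opening: 13.8
grip_force: 25.0
t: 59.7
position: [468.6, -129.5, 70.6]
tool_rot: [0.0, 0.652, 0.758, 0.0]
wrist_force: [0.0, -0.5, -2.9]
opening: 13.8
grip_force: 25.0
[-0.0028  0.0003  0.0319] -0.16 tgt [ 469.4 -132.3] t 59.7 [ 468.6 -129.5   70.6] F [ 0.  -0.5 -2.9] op 13.8 q6 -0.66
```

```bash
python3 -m pendant '[{"xyz":[0,0,0.007],"spin":-0.15},{"xyz":[0,0,0.015],"spin":-0.15},{"xyz":[0,0,0.022],"spin":-0.15},{"xyz":[0,0,0.027],"spin":-0.15},{"xyz":[0,0,0.03],"spin":-0.15},{"xyz":[0,0,0.031],"spin":-0.15},{"xyz":[0,0,0.0315],"spin":-0.15},{"xyz":[0,0,0.0315],"spin":-0.15}]'
python3 gp.py 0 5.5 38.7 90
```

```text
t: 60.5
position: [468.5, -129.5, 38.9]
tool_rot: [0.0, 0.651, 0.759, 0.0]
wrist_force: [0.2, -0.3, -3.0]
opening: 13.3
grip_force: 25.0
[-0.0224  0.0005  0.0002] -0.01 tgt [ 472.4 -151.6] t 60.5 [ 468.5 -129.5   38.9] F [ 0.2 -0.3 -3. ] op 13.3 q6 -0.66
```

```bash
python3 -m pendant '[{"xyz":[-0.003,0,0],"spin":0},{"xyz":[-0.007,0,0],"spin":0},{"xyz":[-0.011,0,0],"spin":0},{"xyz":[-0.014,0,0],"spin":0},{"xyz":[-0.016,0,0],"spin":0},{"xyz":[-0.018,0,0],"spin":0},{"xyz":[-0.018,0,0],"spin":0},{"xyz":[-0.018,0,0],"spin":0}]'
python3 -m pendant '[{"xyz":[0,0,0.0005],"spin":0},{"xyz":[0,0,0.001],"spin":0},{"xyz":[0,0,0.001],"spin":0},{"xyz":[-0.001,0,0.001],"spin":0},{"xyz":[-0.002,0,0.001],"spin":0},{"xyz":[-0.003,0,0.001],"spin":0},{"xyz":[-0.003,0,0.001],"spin":0},{"xyz":[-0.003,0,0.001],"spin":0}]'
python3 gp.py 0 5.5 38.7 90
```

```text
t: 61.3
position: [471.1, -147.2, 38.7]
tool_rot: [-0.0, 0.651, 0.759, 0.0]
wrist_force: [-0.4, 0.1, -3.5]
opening: 13.4
grip_force: 25.0
t: 62.1
position: [471.7, -149.6, 38.3]
tool_rot: [-0.0, 0.651, 0.759, 0.0]
wrist_force: [-2.4, 4.7, 6.5]
opening: 13.9
grip_force: 25.0
[-0.0021  0.0004 -0.0004] -0.0 tgt [ 472.4 -151.6] t 62.1 [ 471.7 -149.6   38.3] F [-2.4  4.7  6.5] op 13.9 q6 -0.7
```

```bash
R='x'; python3 -m pendant '[{"xyz":[-0.0005,0,0],"spin":0},{"xyz":[-0.001,0,0],"spin":0},{"xyz":[-0.0015,0,0],"spin":0},{"xyz":[-0.002,0,0],"spin":0},{"xyz":[-0.002,0,0],"spin":0},{"xyz":[-0.002,0,0],"spin":0},{"xyz":[-0.002,0,0],"spin":0},{"xyz":[-0.002,0,0],"spin":0}]'
python3 gp.py 0 5 38.7 90
```

```text
t: 62.9
position: [471.8, -150.3, 38.4]
tool_rot: [-0.001, 0.651, 0.759, 0.001]
wrist_force: [-1.5, 13.2, 11.5]
opening: 13.7
grip_force: 25.0
[-0.0019  0.0004 -0.0003] -0.02 tgt [ 472.4 -152.1] t 62.9 [ 471.8 -150.3   38.4] F [-1.5 13.2 11.5] op 13.7 q6 -0.7
```

```bash
python3 -m pendant '[{"xyz":[0,0,0],"spin":0},{"xyz":[0,0,0],"spin":0},{"xyz":[0,0,0],"spin":0},{"xyz":[0,0,0],"spin":0},{"xyz":[0,0,0],"spin":0},{"xyz":[0,0,0],"spin":0},{"xyz":[0,0,0],"spin":0},{"xyz":[0,0,0],"spin":0}]' 0
python3 -m pendant '[{"xyz":[0,0,-0.005],"spin":0},{"xyz":[0,0,-0.02],"spin":0},{"xyz":[0,0,-0.05],"spin":0},{"xyz":[0,0,-0.09],"spin":0},{"xyz":[0,0,-0.13],"spin":0},{"xyz":[0,0,-0.16],"spin":0},{"xyz":[0,0,-0.18],"spin":0},{"xyz":[0,0,-0.18],"spin":0}]'
python3 -m pendant '[{"xyz":[-0.03,0,0],"spin":0},{"xyz":[-0.06,0,0],"spin":0},{"xyz":[-0.09,0,0],"spin":0},{"xyz":[-0.1,0,0],"spin":0},{"xyz":[-0.1,0,0],"spin":0},{"xyz":[-0.1,0,0],"spin":0},{"xyz":[-0.1,0,0],"spin":0},{"xyz":[-0.1,0,0],"spin":0}]'
python3 -c "
from h import *
d=wsnap('w8'); cv2.imwrite('pics/w8c.png',cv2.resize(d['img'][30:330,110:510,::-1],None,fx=2,fy=2,interpolation=cv2.INTER_CUBIC))"
```

```text
t: 63.7
position: [471.9, -152.1, 37.7]
tool_rot: [-0.0, 0.651, 0.759, 0.0]
wrist_force: [0.4, -0.1, 0.2]
opening: 43.9
grip_force: 0.0
t: 64.5
position: [472.7, -152.6, 220.5]
tool_rot: [0.003, 0.651, 0.759, 0.0]
wrist_force: [-0.4, 0.9, -0.6]
opening: 44.0
grip_force: 0.0
t: 65.3
position: [487.2, -250.0, 217.9]
tool_rot: [0.0, 0.65, 0.76, 0.0]
wrist_force: [0.1, 0.1, -0.3]
opening: 44.0
grip_force: 0.0
```

View pics/w8c.png

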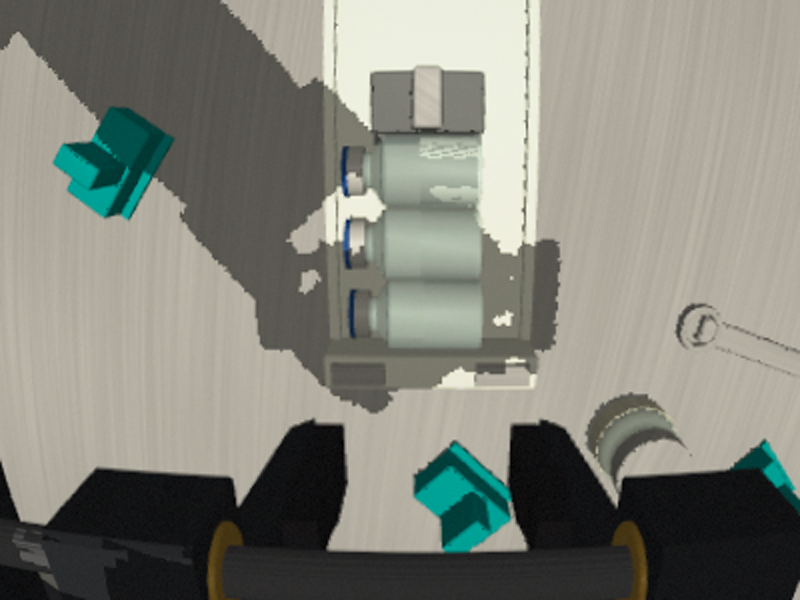

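The crop shows three vials in a tight row from the stop (430,180; 430,245; 430,315). The chock is flat and square against the last one at (428,100), and the robot touches nothing.

```bash
python3 -c "
from cell import r
print(r.close_job())"
```

```text
the job is handed in; nothing more can be done
None
```

The job is handed in: all three vials found on the carousel lie in a tight row against the end stop, with the chock flat on the plate and snug against the last one; it took about 65 s of robot time, and the arm was clear of everything at the end.

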